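Nest a polished saucepan set

ROBOT

A 6-joint arm with a two-finger parallel gripper is mounted at the origin on the work surface. World frame = base frame: x ahead of the robot, y to its left, z up, the work surface at z = 0. Lengths are in mm, angles in rad, forces in N, time in s.
With the tool pointing down it reaches from about 375 to 975 mm from the base axis. Payload 3.8 kg.
Tool frame: the origin (TCP) lies between the finger pads; the fingertips stand 17 mm ahead of it and the grasp point (between the pads) lies 2 mm behind it; z points along the fingers, y is the direction in which the jaws open and shut (so a half turn about z gives the same grasp; the last joint's range is limited). The gripper opens to 85 mm and grips with 20 to 120 N. Pads are 22 mm wide; open, the fingers measure 114 mm over their backs; the gripper's body (76 mm by 85 mm) begins 54 mm behind the grasp point. The pads swing forward as they close: fully open they stand 13 mm farther back than shut.
Start: joints at [1.309, 0.264, 1.604, -0, 1.274, -0.037], TCP at [150.463, 658.011, 248.28] pointing down, gripper open.
Joint ranges: [-2.63, 2.63], [-0.94, 2.18], [0.31, 2.57], [-1.31, 4.45], [0, 2.66], [-2.55, 2.55]. Speed limits (rad/s): [2.57, 2.57, 3.14, 3.14, 3.14, 3.14].

INTERFACE

Orientations are given as a unit quaternion [x, y, z, w].
In Python, from cell import manip gives the robot as it stands. The module is installed in compiled form; this text tells all that it offers.
- The arm moves only by the tool play_rows, never from a script. Its argument "deltas" is a list that holds one entry, the list of rows, each a list of 7 numbers: the turn, a rotation vector about the tool's x, y, z in degrees, then the shift along the tool's x, y, z in m, then the opening in per cent of the stroke, from 0 (shut) to 100 (fully open). In form: [[[wx, wy, wz, tx, ty, tz, hand], ...]]. A call has 1 to 12 rows; each row shifts and turns the commanded pose from where the row before left it, along the tool's axes as they then stand; what a row does not reach is not made up. A row lasts 1/12 s, in which the tool goes at most 41.7 mm and 7.16 degrees, less where a joint would pass 70% of its speed; a pose out of reach is approached as far as the arm can. A call is refused whole if a number of a shift passes 0.0417 or a number of a turn 7.16, either way. A call with a gripper value outside its range is refused whole. The fingers move at their own pace and stop on an object; "squeeze" is the grip in N (left out, the last holds). Time passes only in rows, so rows that do not move let the fingers close. It gives the time, the measured TCP pose, the force and the opening at its end, in the units of the state.
- manip.sense(): the state, without advancing time (a new reading comes with each control period).
- manip.read_camera(name): name is "scene" or "top" or "wrist"; returns the picture (480x640x3 uint8, blue, green, red); there is no depth.
- manip.camera_params(name): a dict with "fx", "fy", "cx", "cy" (pixels), "world_from_camera" (4x4, takes a point from camera to world coordinates). Camera axes: x right, y up, looking along -z (the intrinsics and any distortion apply to the point x, -y, -z); pixel columns grow to the right and rows downward; lengths in mm; the calibration is good to about 2 mm. A picture is of the moment at which its call begins: read the wrist's pose just before it. camera_params takes no time and is no camera call; for the wrist camera it gives the pose at the moment of the call.
- manip.hand_in(): hands the job in, once; it reports no verdict.
The state is a dict: "clock": time; "joint_positions": joint angles; "joint_vel": joint speeds; "joint_torque": joint torques, N m; "position": TCP position; "tool_rot": TCP orientation; "ft_force": force on the tool from outside, world axes, zero at the start; "wrist_torque": the same for the moment, N m; "width": finger opening in mm.
Only numpy, scipy, OpenCV 4.12 (cv2) and the standard library are available. Lean on these libraries where they do the work, as an engineer would, in place of code of your own. Each camera call takes 0.05 s, during which the arm holds its last target.

TASK

Nest the set of polished saucepans for packing: take the middle-sized pan from the sloping tray and stand it flat on the floor of the big pan on the bench, then stand the small pan flat inside the middle one. Spread the three handles well apart, like spokes, so that they clear one another, set the pans down gently instead of dropping them, and leave everything else on the bench alone.

Things in the scene. Friction and masses are not known exactly. Their poses are not given: they have to be found in the camera images.
- pan_l_mid (a point): The big stainless saucepan, upright on the bench, turned any way: bowl 120 mm outside diameter, 55 mm high, wall 2 mm, floor 3 mm thick, 0.32 kg. This point: on the bowl's axis, 27.5 mm above its underside. z: the bowl's axis; x: towards its handle. The pan that nests in it stands on its floor, 3 mm higher, with 8 mm of room all round (6 mm at its handle bracket).
- pan_l_grip (a point): Middle of the big pan's handle grip, 122 mm out from the bowl's axis, 74 mm above the underside. Axes as the pan's. All three handles are alike: a thin neck rises at 40 degrees from just under the rim, then a hollow grip 90 mm long, 18 mm wide, 11 mm thick goes on outwards, rising at 10 degrees. One handle over another touches it and the pan rocks.
- pan_m_mid (a point): The middle-sized saucepan, 100 mm outside diameter, 55 mm high, wall 2 mm, floor 3 mm, 0.22 kg, loose in either bay of the sloping tray: underside on the 30 degree slope, wall against the lip at the foot, mouth up, handle pointing up the slope. This point: on the bowl's axis, 27.5 mm above the underside. z: the bowl's axis; x: towards its handle.
- pan_m_grip (a point): Middle of the middle pan's handle grip (90 mm long, 18 mm wide, 11 mm thick; half-way along and through): 112 mm out from the bowl's axis and 74 mm above the pan's underside. Axes as the pan's.
- pan_s_mid (a point): The small saucepan, 80 mm outside diameter, 55 mm high, wall 2 mm, floor 3 mm, 0.17 kg, in the other bay, lying in the same way. This point: on the bowl's axis, 27.5 mm above the underside. z: the bowl's axis; x: towards its handle. Inside the middle pan it has 8 mm of room all round (6 mm at its handle bracket).
- pan_s_grip (a point): Middle of the small pan's handle grip (same size): 102 mm out from the bowl's axis and 74 mm above the pan's underside. Axes as the pan's.
- stand_foot (a point): Fixed sloping tray of grey sheet steel, rubber lined, 248 mm wide, slope 150 mm long at 30 degrees, two bays 122 mm wide; lip, sides and divider 25 mm high. This point: middle of the foot of the slope at the lip, 45 mm above the bench. x: level, the way the slope rises (away from the robot, within 17 degrees); y: along the lip. Its top edge is 120 mm above the bench.
- link_steel: A bystander: loose oval steel link, 106 x 58 mm of 10 mm bar, lying flat on the bench. Origin at its centre on the bench.
- lath: A bystander: loose wooden lath, 220 x 50 x 18 mm, lying on the bench; its length is along its y axis. Origin at the centre of its underside.
- mop: A bystander: loose cloth buffing wheel, 100 mm diameter, 24 mm thick, lying flat. Origin at the centre of its underside.
Things that resemble listed ones, but are neither listed nor needed, are in the scene too. Leave any orange look-alike of the part that bears pan_m_mid alone. Leave any yellow look-alike of the part that bears pan_l_mid alone.

How it is judged (in metres and radians):
On the way, in this order (a step that is already met when the one before it is completed fails the run):
1. the middle pan stands flat on the floor of the big pan, handles apart (horizontal distance between pan_m_mid and pan_l_mid below 0.012 m and z of pan_m_mid in the frame of pan_l_mid below 0.006 m and angle between pan_m_mid's own z axis and vertical below 0.05 rad and horizontal distance between pan_m_grip and pan_l_grip above 0.055 m), for 0.2 s.
2. the small pan stands flat on the floor of the middle pan, handles apart (horizontal distance between pan_s_mid and pan_m_mid below 0.012 m and z of pan_s_mid in the frame of pan_m_mid below 0.006 m and angle between pan_s_mid's own z axis and vertical below 0.05 rad and horizontal distance between pan_s_grip and pan_m_grip above 0.055 m and horizontal distance between pan_s_grip and pan_l_grip above 0.055 m), for 0.2 s.
At the end, for the whole second after the job is handed in: The big pan is upright on the bench; the middle pan stands flat on its floor and the small one on the middle one's (axes within 12 mm, at most 3 mm above the seat, tilt under 3 degrees); the middles of the handle grips are at least 55 mm apart (about 30 degrees); all at rest (all of step 1 and all of step 2 and height (world z) of pan_l_mid below 0.032 m and angle between pan_l_mid's own z axis and vertical below 0.05 rad and linear speed of each of pan_m, pan_s below 0.02 m/s); the robot touches nothing.
It fails at once if the middle pan is dropped into the big pan (falls faster than 0.4 m/s) (linear speed of pan_m above 0.4 m/s and horizontal distance between pan_m_mid and pan_l_mid below 0.04 m and z of pan_m_mid in the frame of pan_l_mid below 0.05 m).
It fails at once if the small pan is dropped into the nest (falls faster than 0.4 m/s) (linear speed of pan_s above 0.4 m/s and horizontal distance between pan_s_mid and pan_m_mid below 0.04 m and z of pan_s_mid in the frame of pan_m_mid below 0.05 m).
It fails at once if a bystander is moved by more than 25 mm (distance of any of link_steel, lath, mop from where it was at the start of the episode above 0.025 m).
It also fails if it takes over 72 s, if anything falls off the work surface, if the arm or the gripper's body presses on something with over 40 N, if the wrist force passes 120 N, or if a joint passes its speed limit or range.

## Working session

There is one attempt and no reset: what is moved stays moved. The work goes in short steps, Python scripts to look and compute and a tool call to move; the robot and the scene stay as the last step left them, time stands still between calls to the robot, and variables do not carry over. Pictures are saved under pics/ and viewed, and the job is handed in when it is done.

Besides the shell and the picture viewer there is one more tool, called after ">>>" as a command line: name --argument value ..., lists and objects as JSON in quotes. play_rows: Moves the arm, as the interface text tells. Its arguments: {"type":"object","properties":{"deltas":{"type":"array"},"squeeze":{"type":"number"}},"required":["deltas"]}

```bash
mkdir -p pics; python3 - <<'E'
from cell import manip
import cv2
print(manip.sense())
for n in ["scene","top","wrist"]:
    p=manip.camera_params(n); print(n,p)
    cv2.imwrite(f"pics/{n}0.png",manip.read_camera(n))
E
```

```text
{'clock': 0.0, 'joint_positions': array([ 1.30911126e+00,  2.64749554e-01,  1.60539854e+00,  8.58248596e-07,
        1.27367524e+00, -3.68941088e-02]), 'joint_vel': array([-0.00062031,  0.00135195,  0.00054995, -0.00128063,  0.00215243,
        0.00056919]), 'joint_torque': array([-2.75046232e-04, -5.15113771e+01, -3.67312860e+01, -1.11157979e-04,
        1.31321023e-02, -6.50910067e-06]), 'position': array([150.27647044, 657.34431312, 246.95114384]), 'tool_rot': array([ 1.12159042e-01,  9.93689642e-01, -1.10287475e-03, -1.66296706e-04]), 'ft_force': array([-0.07278396, -0.51369795, -0.12022617]), 'wrist_torque': array([-0.04551017, -0.00354286, -0.00819687]), 'width': 85.43356603746496}
scene {'fx': 467.23401035500007, 'fy': 467.23401035500007, 'cx': 314.6896962621543, 'cy': 242.08270851795587, 'world_from_camera': array([[-6.88657346e-01, -4.39211155e-01,  5.76926877e-01,
         1.12553492e+03],
       [ 7.24885766e-01, -4.35769939e-01,  5.33521495e-01,
         5.67073316e+02],
       [ 1.70787979e-02,  7.85619578e-01,  6.18474084e-01,
         7.68501266e+02],
       [ 0.000000
[... 311 characters left out ...]
47485856e-02,  1.96356057e-02,
         4.96590175e+01],
       [ 2.22383313e-02,  1.09704290e-01,  9.93715465e-01,
         1.14681492e+03],
       [ 0.00000000e+00,  0.00000000e+00,  0.00000000e+00,
         1.00000000e+00]])}
wrist {'fx': 381.65485048130734, 'fy': 381.65485048130734, 'cx': 323.1152029888404, 'cy': 237.7703540957852, 'world_from_camera': array([[ 2.22890945e-01, -9.22425746e-01, -3.15357527e-01,
         6.87133785e+01],
       [ 9.74839271e-01,  2.09965212e-01,  7.48532294e-02,
         6.76503879e+02],
       [-2.83243608e-03, -3.24107009e-01,  9.46016186e-01,
         3.72557923e+02],
       [ 0.00000000e+00,  0.00000000e+00,  0.00000000e+00,
         1.00000000e+00]])}
```

View pics/top0.png

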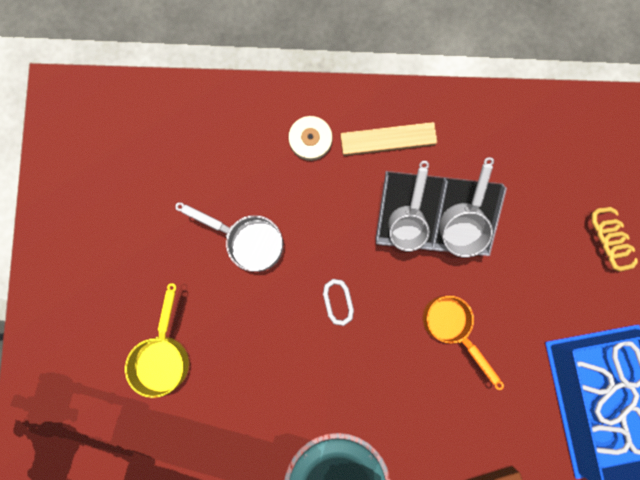

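View pics/scene0.png

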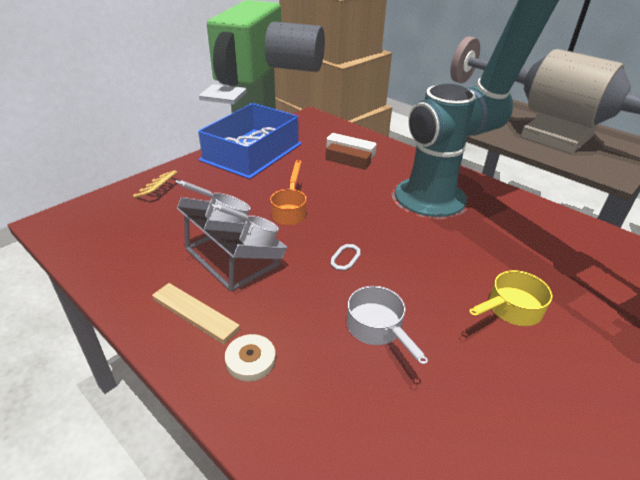

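View pics/wrist0.png

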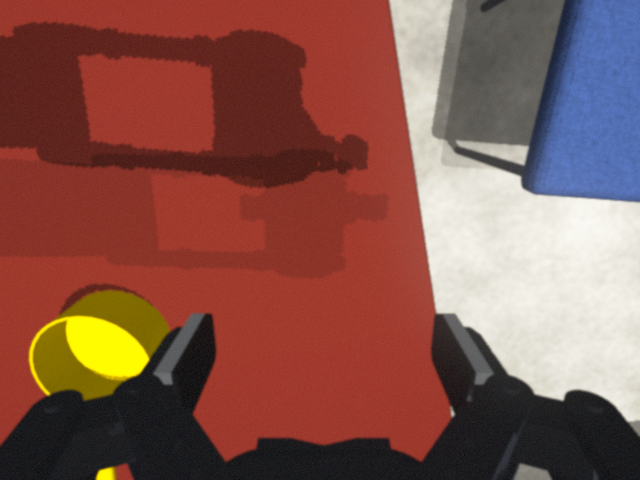

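```bash
python3 - <<'E'
import cv2
t=cv2.imread("pics/top0.png"); s=cv2.imread("pics/scene0.png")
cv2.imwrite("pics/a.png",cv2.resize(t[145:270,365:520],None,fx=5,fy=5,interpolation=cv2.INTER_CUBIC)[:600,:800])
cv2.imwrite("pics/b.png",cv2.resize(s[165:295,165:315],None,fx=5,fy=4.6,interpolation=cv2.INTER_CUBIC)[:600,:800])
cv2.imwrite("pics/c.png",cv2.resize(t[190:290,165:300],None,fx=5,fy=5,interpolation=cv2.INTER_CUBIC)[:600,:800])
E
```

```text
(no output)
```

View pics/a.png

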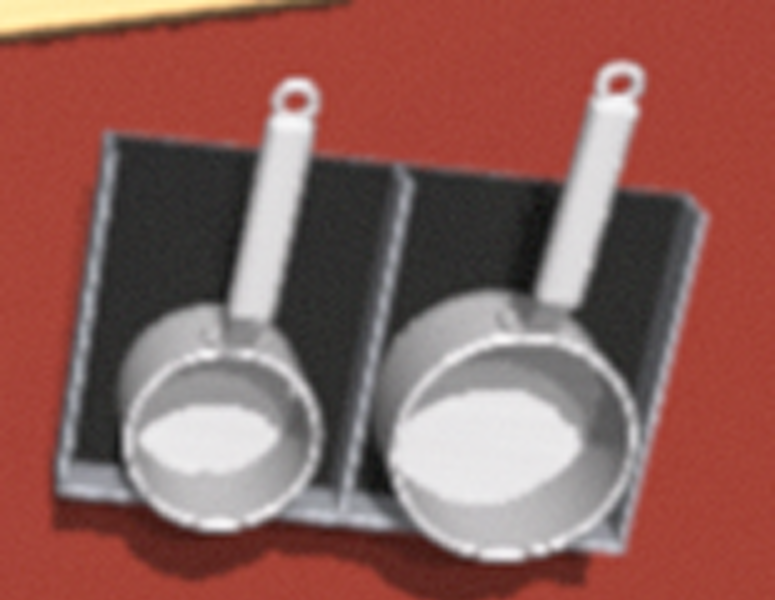

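View pics/b.png

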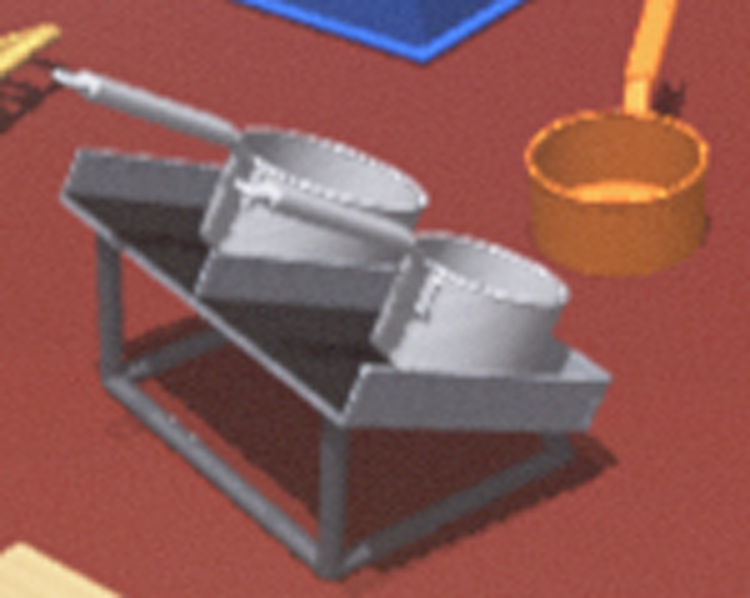

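View pics/c.png

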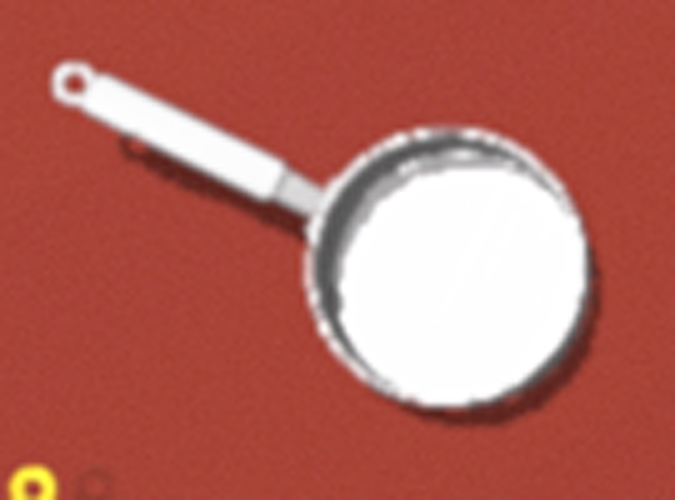

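```bash
cat > h.py <<'E'
import numpy as np, json
from cell import manip
def ray(cam,u,v,P=None):
    P=P or manip.camera_params(cam); T=P["world_from_camera"]
    d=np.array([(u-P["cx"])/P["fx"],-(v-P["cy"])/P["fy"],-1.]); return T[:3,3],T[:3,:3]@d
def plane(cam,u,v,z,P=None):
    o,d=ray(cam,u,v,P); return o+d*(z-o[2])/d[2]
def tri(*obs):
    A=np.zeros((3,3));b=np.zeros(3);rs=[]
    for (c,u,v) in obs:
        o,d=ray(c,u,v); d=d/np.linalg.norm(d); M=np.eye(3)-np.outer(d,d); A+=M;b+=M@o; rs.append((M,o))
    p=np.linalg.solve(A,b); return p,[np.linalg.norm(M@(p-o)) for M,o in rs]
E
python3 - <<'E'
from h import *
import cv2
a=lambda x,y:(365+(x+.5)/5-.5,145+(y+.5)/5-.5)
b=lambda x,y:(165+(x+.5)/5-.5,165+(y+.5)/4.6-.5)
np.set_printoptions(precision=1,suppress=True)
for n,zi,pts in (("m",190,[(560,305),(615,103)]),("s",180,[(255,318),(290,120)])):
    q=[plane("top",*a(*p),zi+s*29+4) for p,s in zip(pts,(-1,1))]
    print(n,q,(q[0]+q[1])/2,np.linalg.norm(q[1]-q[0]),np.degrees(np.arctan2(*(q[1]-q[0])[1::-1])))
for n,A,B in (("m out",(615,103),(95,85)),("m in",(560,305),(235,130)),("s out",(290,120),(275,195)),("s in",(255,318),(410,240)),("ring m",(620,83),(65,75)),("ring s",(295,100),(245,187)),("Ltop",(108,135),(343,415)),("lip L",(62,480),(608,378))):
    print(n,*tri(("top",)+a(*A),("scene",)+b(*B)))
# big pan
t=cv2.imread("pics/top0.png")
c=lambda x,y:(165+(x+.5)/5-.5,190+(y+.5)/5-.5)
print("big ring",plane("top",*c(75,83),84),"grip in/out",plane("top",*c(270,180),70),plane("top",*c(100,88),84))
rim=np.array([c(*p) for p in [(447,128),(305,262),(594,262),(455,408),(345,165),(556,172),(350,370),(555,360)]],np.float32)
e=cv2.fitEllipse(rim);print(e)
w=np.array([plane("top",u,v,55)[:2] for u,v in rim]); 
A=np.c_[2*w,np.ones(len(w))]; s=np.linalg.lstsq(A,(w**2).sum(1),rcond=None)[0]; print("big c",s[:2],"r",np.sqrt(s[2]+s[:2]@s[:2]))
for A2,z in (((514,446),0),):
    pass
E
```

```text
m [array([ 600.7, -260.8,  165. ]), array([ 668. , -264.1,  223. ])] [ 634.3 -262.5  194. ] 88.92356492529223 -2.87891448402557
s [array([ 594. , -140.7,  155. ]), array([ 660.5, -142.6,  213. ])] [ 627.3 -141.7  184. ] 88.29849148620237 -1.7118665020154964
m out [ 667.1 -263.4  220.6] [np.float64(2.0452042683144285), np.float64(2.045204268314341)]
m in [ 599.7 -259.6  166.1] [np.float64(1.0145485315213822), np.float64(1.014548531521475)]
s out [ 660.2 -142.2  210.2] [np.float64(1.3591750733751795), np.float64(1.3591750733750396)]
s in [ 593.4 -140.   152.6] [np.float64(1.4307827401811672), np.float64(1.4307827401814222)]
ring m [ 675.7 -265.8  227.5] [np.float64(1.5045892052607586), np.float64(1.504589205260531)]
ring s [ 668.9 -145.2  216.3] [np.float64(1.8359580264784254), np.float64(1.8359580264783015)]
Ltop [676.6 -85.8 120.2] [np.float64(0.6724591709690508), np.float64(0.6724591709690839)]
lip L [535.2 -72.6  69.7] [np.float64(1.2323993457704712), np.float64(1.232399345770438)]
big ring [597.7 350.   84. ] grip in/out [560.  268.3  70. ] [595.8 339.3  84. ]
((254.27146911621094, 242.94264221191406), (56.206302642822266, 57.988765716552734), 91.81358337402344)
big c [526.3 192.3] r 62.21240282229234
```

```bash
cat >> h.py <<'E'
from scipy.spatial.transform import Rotation as Rt
np.set_printoptions(precision=4,suppress=True)
def Rtool(h,tilt):
    """handle heading h deg; tool z leans towards h by tilt deg"""
    h=np.radians(h);t=np.radians(tilt)
    z=np.array([np.sin(t)*np.cos(h),np.sin(t)*np.sin(h),-np.cos(t)]); y=np.array([-np.sin(h),np.cos(h),0])
    return np.c_[np.cross(y,z),y,z]
def go(p,h,tilt):
    s=manip.sense(); R=Rt.from_quat(s["tool_rot"]).as_matrix(); R1=Rtool(h,tilt)
    d=np.array(p,float)-s["position"]
    rv=np.degrees(Rt.from_matrix(R.T@R1).as_rotvec())
    print("pos",s["position"],"dpos",d,"rotvec",rv,"/7.16:",np.abs(rv).max()/7.16)
    print("shift in current tool",R.T@d/1000,"|n|",np.linalg.norm(d)/40," after turn",R1.T@d/1000)
    print("t",s["clock"],"F",s["ft_force"],"w",s["width"],"q",np.degrees(s["joint_positions"]))
E
python3 -c "
from h import *
go((583,-258,300),-4,30)"
```

```text
pos [150.3504 657.4753 247.2235] dpos [ 432.6496 -915.4753   52.7765] rotvec [ -2.4255 -29.9497  -8.652 ] /7.16: 4.182920555513439
shift in current tool [-0.6259 -0.7961 -0.0514] |n| 25.348397636715674  after turn [-0.4555 -0.8831  0.202 ]
t 0.15 F [ 0.0322 -0.5966 -0.3919] w 85.78219025269158 q [75.0041 15.16   91.965  -0.0014 72.9778 -2.1127]
```

>>> play_rows --deltas '[[[0, 0, 0, -0.01, -0.01, -0.025, 100], [0, 0, 0, -0.016, -0.02, -0.026, 100], [0, 0, 0, -0.024, -0.03, 0, 100], [0, 0, 0, -0.024, -0.03, 0, 100], [0, 0, 0, -0.024, -0.03, 0, 100], [0, 0, 0, -0.024, -0.03, 0, 100], [0, 0, 0, -0.024, -0.03, 0, 100], [0, 0, 0, -0.024, -0.03, 0, 100], [0, 0, 0, -0.024, -0.03, 0, 100], [0, 0, 0, -0.024, -0.03, 0, 100], [0, 0, 0, -0.024, -0.03, 0, 100], [0, 0, 0, -0.024, -0.03, 0, 100]]]'

```text
clock: 1.15
position: [336.3, 275.2, 299.1]
tool_rot: [0.112, 0.994, 0.0, 0.0]
ft_force: [0.5, -0.6, 0.2]
width: 85.4
```

```bash
python3 -c "
from h import *
import cv2
go((583,-258,300),-4,30)
print(manip.camera_params('wrist'))
cv2.imwrite('pics/w1.png',manip.read_camera('wrist'))"
```

```text
pos [336.328  275.2109 299.147 ] dpos [ 246.672  -533.2109    0.853 ] rotvec [ -2.3135 -29.9285  -8.6433] /7.16: 4.179960414358279
shift in current tool [-0.359  -0.465  -0.0008] |n| 14.68761507855854  after turn [-0.2457 -0.5147  0.1409]
t 1.15 F [ 0.4603 -0.5718  0.2051] w 85.35582264799015 q [ 36.0129 -13.5058 115.5788  -0.0064  77.9173 -41.1398]
{'fx': 381.65485048130734, 'fy': 381.65485048130734, 'cx': 323.1152029888404, 'cy': 237.7703540957852, 'world_from_camera': array([[  0.2223,  -0.9223,  -0.3161, 254.6379],
       [  0.975 ,   0.2101,   0.0728, 294.0034],
       [ -0.0007,  -0.3243,   0.9459, 424.5957],
       [  0.    ,   0.    ,   0.    ,   1.    ]])}
```

View pics/w1.png

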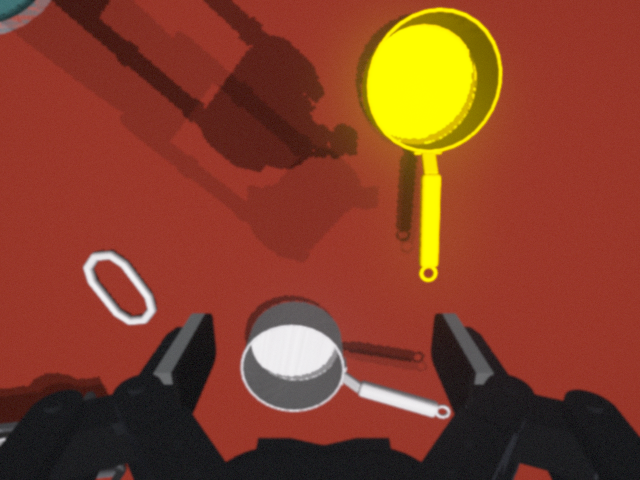

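```bash
python3 - <<'E'
import cv2
t=cv2.imread("pics/w1.png")
cv2.imwrite("pics/w1c.png",cv2.resize(t[300:430,230:460],None,fx=3.4,fy=3.4,interpolation=cv2.INTER_CUBIC)[:600,:800])
E
```

```text
(no output)
```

View pics/w1c.png

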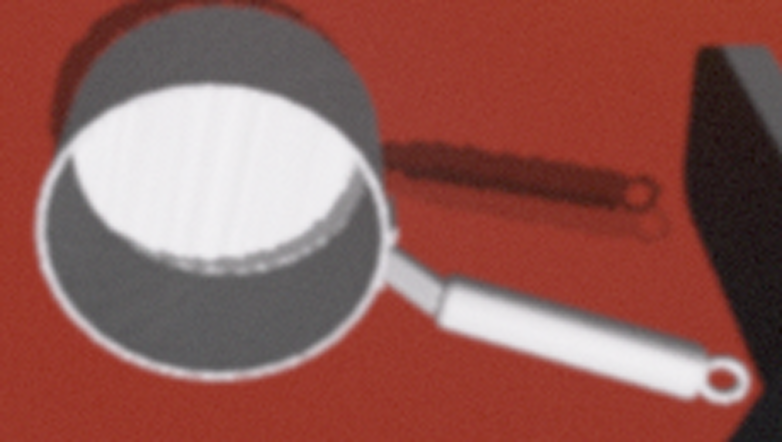

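>>> play_rows --deltas '[[[0, 0, 0, -0.024, -0.031, 0, 100], [0, 0, 0, -0.024, -0.031, 0, 100], [0, 0, 0, -0.024, -0.031, 0, 100], [0, 0, 0, -0.024, -0.031, 0, 100], [0, 0, 0, -0.024, -0.031, 0, 100], [0, 0, 0, -0.024, -0.031, 0, 100], [0, 0, 0, -0.024, -0.031, 0, 100], [0, 0, 0, -0.024, -0.031, 0, 100], [0, 0, 0, -0.024, -0.031, 0, 100], [0, 0, 0, -0.024, -0.031, 0, 100], [0, 0, 0, -0.024, -0.031, 0, 100], [0, 0, 0, -0.024, -0.031, 0, 100]]]'

```text
clock: 2.2
position: [534.4, -151.6, 298.9]
tool_rot: [0.112, 0.994, 0.0, -0.0]
ft_force: [1.0, -0.6, 0.4]
width: 85.0
```

>>> play_rows --deltas '[[[0, 0, 0, -0.024, -0.031, 0, 100], [0, 0, 0, -0.024, -0.031, 0, 100], [-0.5, -6, -1.7, 0, 0, 0, 100], [-0.5, -6, -1.7, 0, 0, 0, 100], [-0.5, -6, -1.7, 0, 0, 0, 100], [-0.5, -6, -1.7, 0, 0, 0, 100], [-0.4, -6, -1.8, 0, 0, 0, 100], [0, 0, 0, 0, 0, 0, 100], [0, 0, 0, 0, 0, 0, 100]]]'

```text
clock: 2.95
position: [565.1, -220.4, 297.5]
tool_rot: [0.036, 0.966, -0.008, 0.257]
ft_force: [-0.3, 0.5, 1.0]
width: 85.5
```

```bash
python3 -c "
from h import *
import cv2
go((583,-258,300),-4,30)
P=manip.camera_params('wrist')
import pickle; pickle.dump(P,open('w2.pkl','wb'))
cv2.imwrite('pics/w2.png',manip.read_camera('wrist'))"
```

```text
pos [ 565.135  -220.4388  297.5221] dpos [ 17.865  -37.5612   2.4779] rotvec [ 0.0618 -0.1833 -0.2748] /7.16: 0.038383768446999235
shift in current tool [-0.0191 -0.0361  0.008 ] |n| 1.041675269815066  after turn [-0.0189 -0.0362  0.0081]
t 2.95 F [-0.3366  0.4568  1.0046] w 85.46250271469047 q [ -30.7156   -9.8725  117.3916   17.9304   46.8229 -125.8045]
```

View pics/w2.png

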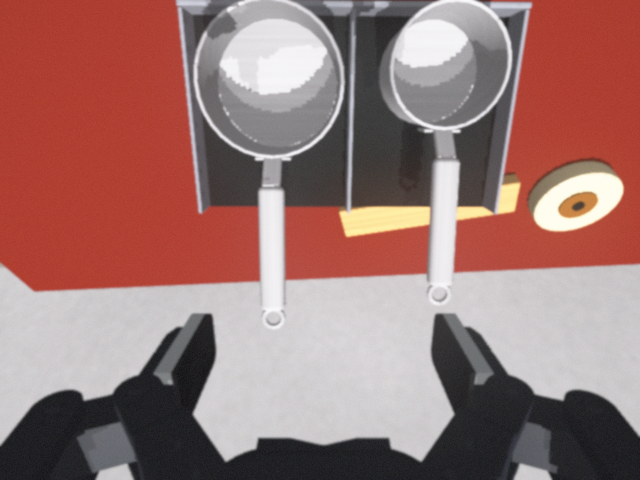

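```bash
python3 - <<'E'
from h import *
import pickle
P=pickle.load(open('w2.pkl','rb'))
for n,a,b,z in (("m",(272,188),(272.5,308),191),("s",(446,160),(441,285),181)):
    A=plane("",*a,z-25,P);B=plane("",*b,z+33,P)
    print(n,A,B,(A+B)/2,np.linalg.norm(B-A),np.degrees(np.arctan2(*(B-A)[1::-1])))
W=dict(P);W["world_from_camera"]=np.array([[0.2223,-0.9223,-0.3161,254.6379],[0.975,0.2101,0.0728,294.0034],[-0.0007,-0.3243,0.9459,424.5957],[0,0,0,1]])
f=lambda x,y:(230+(x+.5)/3.4-.5,300+(y+.5)/3.4-.5)
for dx in (0,):
  w=np.array([plane("",*f(x,y),55,W)[:2] for x,y in [(39,228),(389,235),(217,84),(220,378),(72,150),(355,150),(95,330),(335,335)]])
  A=np.c_[2*w,np.ones(len(w))]; s=np.linalg.lstsq(A,(w**2).sum(1),rcond=None)[0]; print("big c",s[:2],"r",np.sqrt(s[2]+s[:2]@s[:2]),w)
g=(plane("",*f(440,303),66+2,W)+plane("",*f(700,372),82+2,W))/2; print(g,plane("",*f(724,380),87,W),np.degrees(np.arctan2(*(g[:2]-s[:2])[::-1])),np.linalg.norm(g[:2]-s[:2]))
E
```

```text
m [ 601.7451 -257.8452  166.    ] [ 662.4181 -263.1302  224.    ] [ 632.0816 -260.4877  195.    ] 84.10200376565192 -4.978232378345028
s [ 594.6365 -139.1501  156.    ] [ 657.6473 -144.4603  214.    ] [ 626.1419 -141.8052  185.    ] 85.8053590299833 -4.817200682582043
big c [527.7977 195.4229] r 59.159427866843615 [[510.9634 137.8649]
 [540.1975 253.5255]
 [469.9134 210.8724]
 [586.6373 182.2441]
 [483.6152 157.5895]
 [504.5108 249.4404]
 [556.4371 144.6145]
 [577.2465 226.3606]]
[576.9222 305.5716  76.    ] [595.0807 351.8458  87.    ] 65.96392999367924 120.60659403662294
```

```bash
python3 -c "
from h import *
go((598.5,-258,250),-4.5,30);go((633.5,-261,189),-4.5,30)"
```

```text
pos [ 566.8409 -221.0034  299.4881] dpos [ 31.6591 -36.9966 -49.4881] rotvec [ 0.2577 -0.0354  0.2373] /7.16: 0.03598979629765773
shift in current tool [-0.005  -0.0347  0.0599] |n| 1.7356762474508638  after turn [-0.0051 -0.0344  0.0601]
t 3.0 F [-0.9428  0.3279  1.5491] w 85.25720998151071 q [ -30.6735   -9.8146  117.1797   17.922    46.8053 -125.8068]
pos [ 566.8409 -221.0034  299.4881] dpos [  66.6591  -39.9966 -110.4881] rotvec [ 0.2577 -0.0354  0.2373] /7.16: 0.03598979629765773
shift in current tool [-0.005  -0.0353  0.1303] |n| 3.3773858485124473  after turn [-0.005  -0.0346  0.1305]
t 3.0 F [-0.9428  0.3279  1.5491] w 85.25720998151071 q [ -30.6735   -9.8146  117.1797   17.922    46.8053 -125.8068]
```

>>> play_rows --deltas '[[[0, 0, 0, -0.0025, -0.0175, 0.015, 75], [0.25, 0, 0.25, -0.0025, -0.0175, 0.015, 65], [0, 0, 0, 0, 0, 0.015, 60], [0, 0, 0, 0, 0, 0.015, 60], [0, 0, 0, 0, 0, 0, 60], [0, 0, 0, 0, 0, 0, 60]]]'

```text
clock: 3.5
position: [600.2, -258.3, 249.8]
tool_rot: [0.037, 0.965, -0.01, 0.258]
ft_force: [-0.4, -0.2, 0.8]
width: 51.5
```

```bash
python3 -c "
from h import *
import cv2
go((633.5,-261,189),-4.5,30)
P=manip.camera_params('wrist')
import pickle; pickle.dump(P,open('w3.pkl','wb'))
cv2.imwrite('pics/w3.png',manip.read_camera('wrist'))"
```

```text
pos [ 600.1903 -258.2616  249.8204] dpos [ 33.3097  -2.7384 -60.8204] rotvec [ 0.0869 -0.0265  0.1081] /7.16: 0.015092045469774211
shift in current tool [ 0.0014 -0.0002  0.0694] |n| 1.7349636293076642  after turn [ 0.0015 -0.0001  0.0694]
t 3.5 F [-0.3942 -0.1806  0.7956] w 51.50985413757181 q [ -32.2982   -2.1528  115.663    20.7554   41.3952 -130.5325]
```

View pics/w3.png

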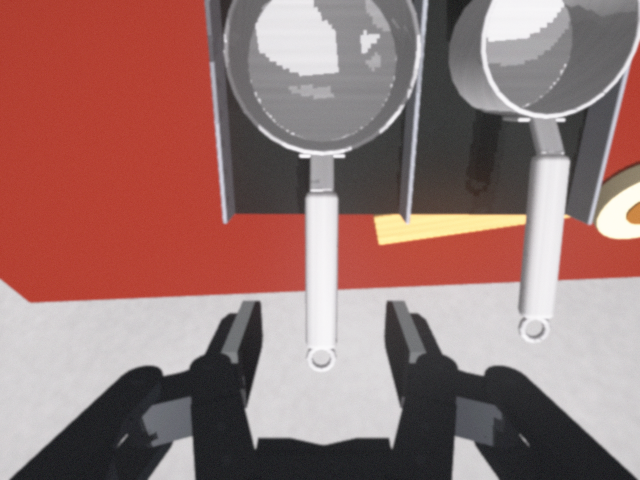

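>>> play_rows --deltas '[[[0, 0, 0, 0.0005, 0, 0.014, 60], [0, 0, 0, 0.0005, 0, 0.014, 60], [0, 0, 0, 0.0005, 0, 0.014, 60], [0, 0, 0, 0, 0, 0.014, 60], [0, 0, 0, 0, 0, 0.0135, 60], [0, 0, 0, 0, 0, 0, 60], [0, 0, 0, 0, 0, 0, 60]]]' --squeeze 80

```text
clock: 4.13
position: [631.9, -260.4, 186.9]
tool_rot: [0.037, 0.965, -0.009, 0.258]
ft_force: [0.6, 0.1, 0.1]
width: 51.6
```

```bash
python3 -c "
from h import *
import cv2
go((633.5,-261,189),-4.5,30)
cv2.imwrite('pics/w4.png',manip.read_camera('wrist'))
cv2.imwrite('pics/s4.png',cv2.resize(manip.read_camera('scene')[100:340,100:400],None,fx=2.5,fy=2.5))"
```

```text
pos [ 631.8518 -260.3895  186.9145] dpos [ 1.6482 -0.6105  2.0855] rotvec [ 0.1077 -0.0908  0.0572] /7.16: 0.0150381484540866
shift in current tool [-0.0025 -0.0005 -0.001 ] |n| 0.0681848409151491  after turn [-0.0025 -0.0005 -0.001 ]
t 4.1333 F [0.6473 0.1441 0.1395] w 51.64160045340314 q [ -30.6533    4.6405  115.8568   23.0623   34.4269 -132.4743]
```

View pics/w4.png

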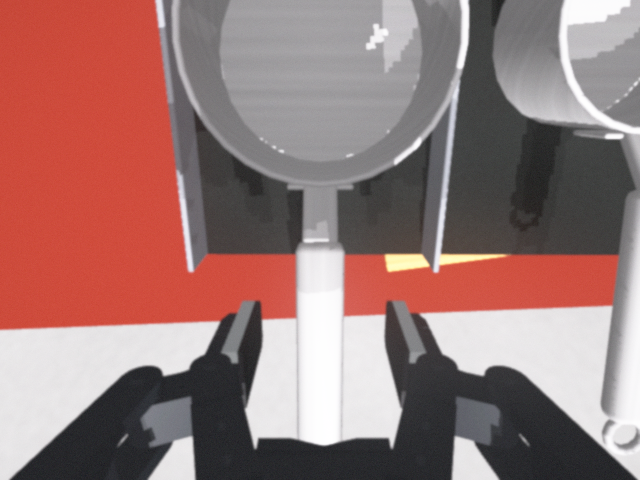

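View pics/s4.png

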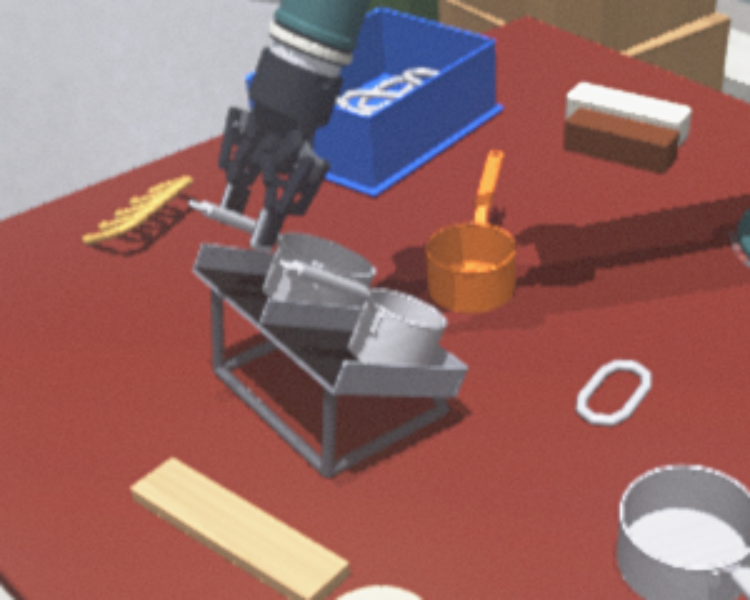

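>>> play_rows --deltas '[[[0, 0, 0, 0, 0, 0, 40], [0, 0, 0, 0, 0, 0, 25], [0, 0, 0, 0, 0, 0, 15], [0, 0, 0, 0, 0, 0, 0], [0, 0, 0, 0, 0, 0, 0], [0, 0, 0, 0, 0, 0, 0], [0, 0, 0, 0, 0, 0, 0]]]' --squeeze 80

```text
clock: 4.82
position: [632.8, -261.3, 190.1]
tool_rot: [0.037, 0.965, -0.011, 0.26]
ft_force: [-1.9, -0.0, 4.7]
width: 16.3
```

```bash
python3 -c "
from h import *
go((633.5,-261,189),-4.5,30)"
```

```text
pos [ 632.7912 -261.347   190.0938] dpos [ 0.7088  0.347  -1.0938] rotvec [-0.0217  0.1749  0.0893] /7.16: 0.024434148224798714
shift in current tool [-0.      0.0004  0.0013] |n| 0.03371908185761621  after turn [-0.      0.0004  0.0013]
t 4.8167 F [-1.9294 -0.0464  4.7332] w 16.285831809639262 q [ -30.6816    4.4627  115.7661   23.0756   34.4001 -132.4826]
```

>>> play_rows --deltas '[[[0, 0, 0, -0.001, 0, -0.006, 0], [0, 0, 0, -0.001, 0, -0.01, 0], [0, 0, 0, 0, 0, -0.012, 0], [0, 0, 0, 0, 0, -0.012, 0], [0, 0, 0, 0, 0, -0.015, 0], [0, 0, 0, 0, 0, -0.015, 0], [0, 0, 0, 0, 0, -0.015, 0], [0, 0, 0, 0, 0, -0.015, 0], [0, 0, 0, 0, 0, 0, 0], [0, 0, 0, 0, 0, 0, 0]]]'

```text
clock: 5.65
position: [584.0, -257.7, 278.4]
tool_rot: [0.037, 0.965, -0.011, 0.261]
ft_force: [-0.4, -0.6, -2.4]
width: 16.1
```

```bash
python3 -c "
from h import *
import cv2
go((633.5,-261,300),-4.5,0)
cv2.imwrite('pics/w5.png',manip.read_camera('wrist'))
cv2.imwrite('pics/s5.png',cv2.resize(manip.read_camera('scene')[50:340,100:400],None,fx=2,fy=2))"
```

```text
pos [ 584.0085 -257.695   278.4429] dpos [49.4915 -3.305  21.5571] rotvec [-0.0999 30.2288  0.0773] /7.16: 4.221902975208718
shift in current tool [-0.0537  0.0005  0.0063] |n| 1.3520911064094703  after turn [-0.0496  0.0006 -0.0216]
t 5.65 F [-0.407  -0.6357 -2.3623] w 16.06159771917707 q [ -33.238    -5.2827  115.5506   20.1263   44.4379 -130.1057]
```

View pics/w5.png

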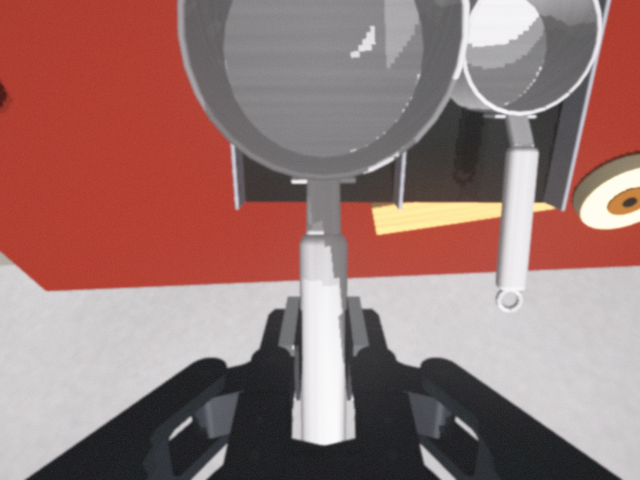

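View pics/s5.png

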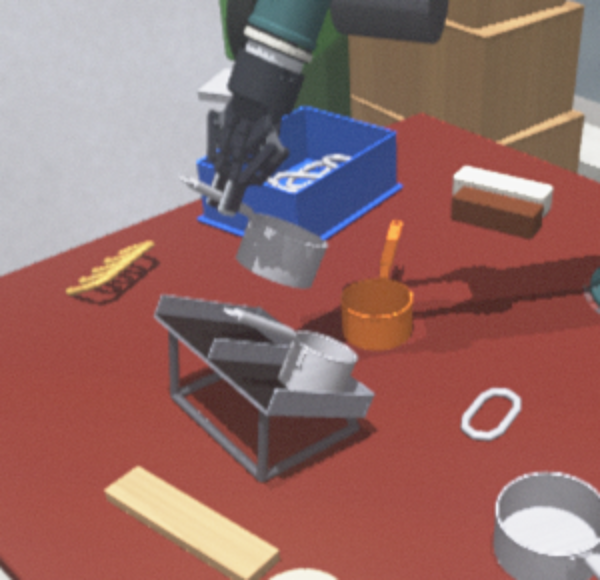

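>>> play_rows --deltas '[[[0, 2.2, 0, 0, 0, -0.005, 0], [0, 4, 0, 0, 0, -0.005, 0], [0, 4, 0, 0, 0, -0.005, 0], [0, 4, 0, 0, 0, -0.005, 0], [0, 4, 0, 0, 0, -0.005, 0], [0, 4, 0, 0, 0, 0, 0], [0, 4, 0, 0, 0, 0, 0], [0, 3, 0, 0, 0, 0, 0], [0, 1, 0, 0, 0, 0, 0], [0, 0, 0, 0, 0, 0, 0]]]'

```text
clock: 6.58
position: [575.0, -256.1, 297.3]
tool_rot: [0.038, 0.999, 0.001, -0.002]
ft_force: [-0.8, -0.0, -2.2]
width: 16.7
```

```bash
python3 -c "
from h import *
go((613,122,270),-40,0)"
```

```text
pos [ 575.0275 -256.0936  297.3309] dpos [ 37.9725 378.0936 -27.3309] rotvec [-0.0213 -0.2392 35.6327] /7.16: 4.976638769012328
shift in current tool [-0.0092  0.3799  0.0276] |n| 9.52443206226606  after turn [0.2139 0.314  0.0273]
t 6.5833 F [-0.7695 -0.0451 -2.2004] w 16.67628521817701 q [ -26.2535    8.8955   94.1962   -0.0386   77.1416 -111.8776]
```

>>> play_rows --deltas '[[[0, 0, 0, 0, 0.01, 0, 0], [0, 0, 0, 0, 0.02, 0, 0], [0, 0, 0, -0.001, 0.03, 0, 0], [0, 0, 0, -0.001, 0.03, 0, 0], [0, 0, 0, -0.001, 0.03, 0, 0], [0, 0, 0, -0.001, 0.03, 0, 0], [0, 0, 0, -0.001, 0.03, 0, 0], [0, 0, 0, -0.001, 0.03, 0, 0], [0, 0, 0, -0.001, 0.03, 0, 0], [0, 0, 0, -0.001, 0.03, 0, 0], [0, 0, 0, -0.001, 0.03, 0, 0], [0, 0, 0, 0, 0.03, 0, 0]]]'

```text
clock: 7.58
position: [607.6, 73.7, 299.2]
tool_rot: [0.039, 0.999, 0.0, -0.001]
ft_force: [0.8, -0.0, -3.3]
width: 16.1
```

>>> play_rows --deltas '[[[0, 0, 0, 0, 0.025, 0.005, 0], [0, 0, 0, 0, 0.02, 0.01, 0], [0, 0, 2, 0, 0.01, 0.012, 0], [0, 0, 4, 0, 0, 0, 0], [0, 0, 5, 0, 0, 0, 0], [0, 0, 5, 0, 0, 0, 0], [0, 0, 5, 0, 0, 0, 0], [0, 0, 5, 0, 0, 0, 0], [0, 0, 5, 0, 0, 0, 0], [0, 0, 3, 0, 0, 0, 0], [0, 0, 1.6, 0, 0, 0, 0], [0, 0, 0, 0, 0, 0, 0]]]'

```text
clock: 8.58
position: [611.7, 126.8, 272.1]
tool_rot: [0.343, 0.939, -0.0, -0.001]
ft_force: [-0.1, 0.2, -2.4]
width: 16.2
```

```bash
python3 -c "
from h import *
import cv2
for i in range(2): go((613,122,200),-40,0)
P={c:manip.camera_params(c) for c in ('wrist','top','scene')}
import pickle; pickle.dump(P,open('w6.pkl','wb'))
cv2.imwrite('pics/w6.png',manip.read_camera('wrist'))
cv2.imwrite('pics/s6.png',manip.read_camera('scene'))
cv2.imwrite('pics/t6.png',manip.read_camera('top'))"
```

```text
pos [611.7032 126.8443 272.1071] dpos [  1.2968  -4.8443 -72.1071] rotvec [-0.0524 -0.089  -0.0675] /7.16: 0.012430701470998213
shift in current tool [-0.0042 -0.0028  0.0721] |n| 1.8070316304998226  after turn [-0.0041 -0.0029  0.0721]
t 8.5833 F [-0.1283  0.2041 -2.4378] w 16.188086265322184 q [  9.4129   9.0022  96.7109   0.0348  74.3846 -40.529 ]
pos [611.7032 126.8443 272.1071] dpos [  1.2968  -4.8443 -72.1071] rotvec [-0.0524 -0.089  -0.0675] /7.16: 0.012430701470998213
shift in current tool [-0.0042 -0.0028  0.0721] |n| 1.8070316304998226  after turn [-0.0041 -0.0029  0.0721]
t 8.5833 F [-0.1283  0.2041 -2.4378] w 16.188086265322184 q [  9.4129   9.0022  96.7109   0.0348  74.3846 -40.529 ]
```

View pics/w6.png

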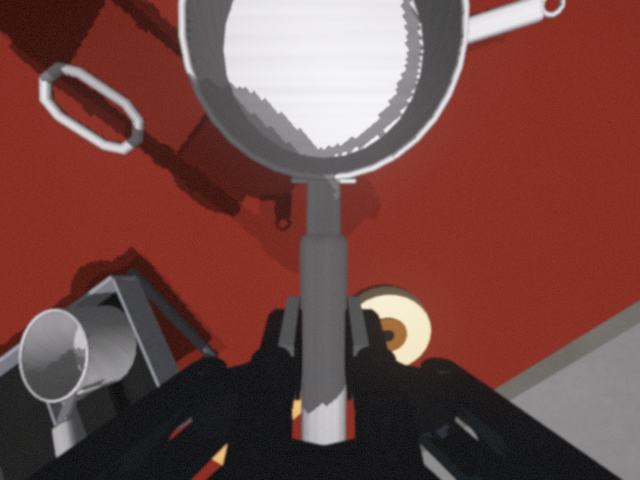

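View pics/s6.png

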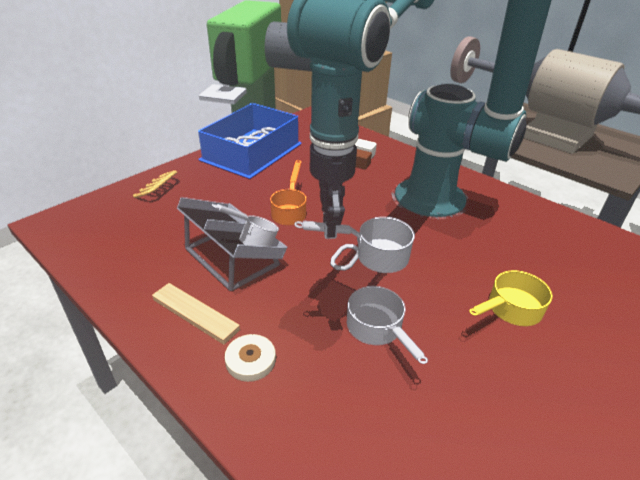

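View pics/t6.png

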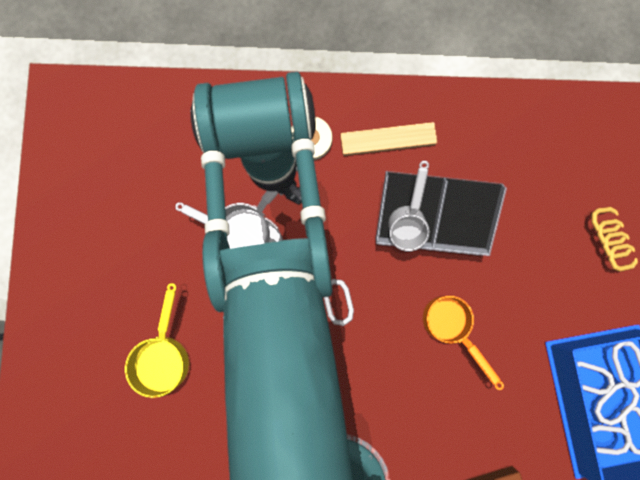

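```bash
python3 - <<'E'
import cv2
t=cv2.imread("pics/s6.png")
cv2.imwrite("pics/s6c.png",cv2.resize(t[205:350,290:430],None,fx=5.5,fy=4.1,interpolation=cv2.INTER_CUBIC)[:600,:800])
E
```

```text
(no output)
```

View pics/s6c.png

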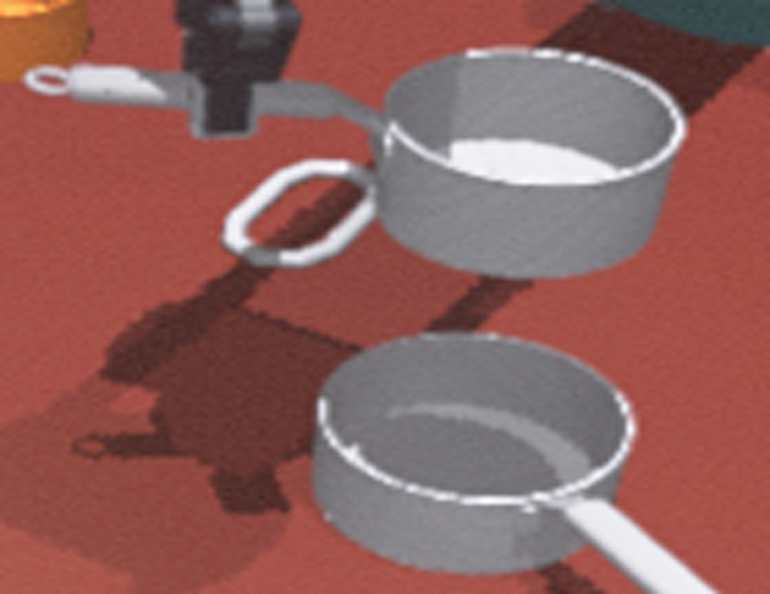

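```bash
cat >> h.py <<'E'
def circ(w):
    A=np.c_[2*w,np.ones(len(w))]; s=np.linalg.lstsq(A,(w**2).sum(1),rcond=None)[0]
    r=np.sqrt(s[2]+s[:2]@s[:2]); return s[:2],r,np.linalg.norm(w-s[:2],axis=1)-r
E
python3 - <<'E'
from h import *
f=lambda x,y:(290+(x+.5)/5.5-.5,205+(y+.5)/4.1-.5)
H=[(515,50),(384,112),(686,128),(540,183),(430,66),(610,68),(670,160),(440,155),(655,95)]
B=[(470,335),(318,410),(634,428),(490,500),(380,355),(570,360),(350,455),(420,490),(600,480)]
for n,pts,zs in (("held",H,(250,255,260)),("big",B,(55,))):
  for z in zs:
    w=np.array([plane("scene",*f(*p),z)[:2] for p in pts]); c,r,e=circ(w); print(n,z,c,r,e, np.degrees(np.arctan2(*(w-c).T[::-1])).round())
E
```

```text
held 250 [527.2748 195.1462] 49.034768620487746 [ 1.7128  1.7776  1.137   0.0306 -0.0356 -1.0857  2.367  -3.0628 -3.1845] [-135.  -48.  124.   38.  -96. -176.   95.   -6.  154.]
held 255 [533.0439 198.7327] 48.56191761848828 [ 1.6963  1.7605  1.126   0.0303 -0.0352 -1.0752  2.3441 -3.0333 -3.1538] [-135.  -48.  124.   38.  -96. -176.   95.   -6.  154.]
held 260 [538.8131 202.3193] 48.089066616490896 [ 1.6798  1.7434  1.1151  0.03   -0.0349 -1.0648  2.3213 -3.0038 -3.123 ] [-135.  -48.  124.   38.  -96. -176.   95.   -6.  154.]
big 55 [525.8925 194.3415] 58.60835414478955 [ 1.2025  2.8763  0.5873 -1.2771 -2.9067 -0.6717 -0.1685 -0.807   0.9753] [-139.  -49.  126.   42.  -98.  179.  -17.   16.   87.]
```

>>> play_rows --deltas '[[[0, 0, 0, -0.002, -0.002, 0.006, 0], [0, 0, 0, 0, 0, 0.015, 0], [0, 0, 0, 0, 0, 0.02, 0], [0, 0, 0, 0, 0, 0.02, 0], [0, 0, 0, 0, 0, 0.02, 0], [0, 0, 0, 0, 0, 0.02, 0], [0, 0, 0, 0, 0, 0.015, 0], [0, 0, 0, 0, 0, 0.01, 0], [0, 0, 0, 0, 0, 0.006, 0], [0, 0, 0, 0, 0, 0, 0], [0, 0, 0, 0, 0, 0, 0]]]'

```text
clock: 9.65
position: [613.0, 123.8, 140.5]
tool_rot: [0.342, 0.94, -0.0, -0.001]
ft_force: [-1.1, 0.2, -1.3]
width: 16.1
```

```bash
python3 -c "
from h import *
import cv2
go((613,122,140),-40,0)
cv2.imwrite('pics/s7.png',manip.read_camera('scene'))
cv2.imwrite('pics/w7.png',manip.read_camera('wrist'))
t=cv2.imread('pics/s7.png')
cv2.imwrite('pics/s7c.png',cv2.resize(t[225:355,290:430],None,fx=5.5,fy=4.6,interpolation=cv2.INTER_CUBIC)[:600,:800])"
```

```text
pos [612.9518 123.8323 140.4647] dpos [ 0.0482 -1.8323 -0.4647] rotvec [-0.0711 -0.0769 -0.0213] /7.16: 0.010745443632508381
shift in current tool [-0.0012 -0.0014  0.0005] |n| 0.047273068280388617  after turn [-0.0012 -0.0014  0.0005]
t 9.65 F [-1.1456  0.1992 -1.3452] w 16.060726668006456 q [  9.1333  14.8078 104.1816   0.0133  61.1148 -40.8518]
```

View pics/s7c.png

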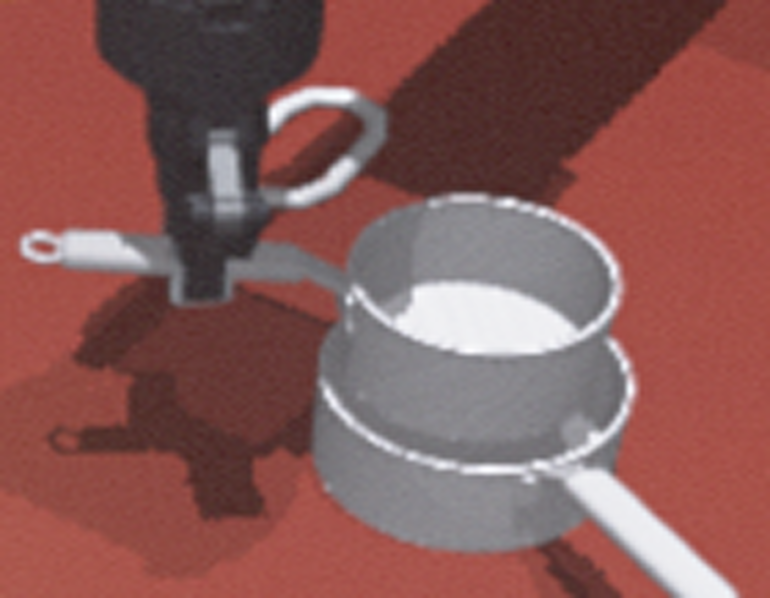

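View pics/w7.png

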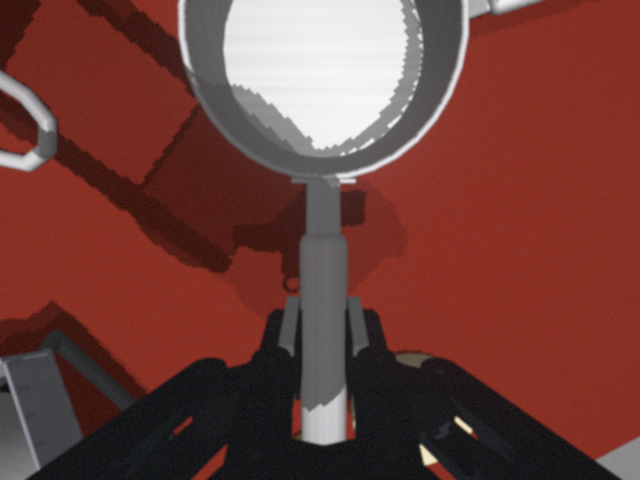

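```bash
python3 - <<'E'
from h import *
f=lambda x,y:(290+(x+.5)/5.5-.5,225+(y+.5)/4.6-.5)
H=[(475,198),(350,265),(621,288),(490,354),(390,222),(560,222),(380,318),(430,342),(590,335),(605,250)]
for z in (118,122,126):
    w=np.array([plane("scene",*f(*p),z)[:2] for p in H]); c,r,e=circ(w); print(z,c,r,e)
B=[(320,390),(634,385),(490,470),(350,425),(420,458),(600,440)]
w=np.array([plane("scene",*f(*p),55)[:2] for p in B]); print(circ(w))
print(np.array([613,123.8])+112*np.array([-np.cos(np.radians(40)),np.sin(np.radians(40))]))
E
```

```text
118 [528.7516 192.2169] 49.11873691525332 [ 1.9783  0.935   0.2132 -0.3044 -1.9121 -1.5977  0.4853 -0.6288  0.4973
  0.2112]
122 [532.4213 194.5219] 48.81670068877597 [ 1.9662  0.9292  0.2119 -0.3025 -1.9003 -1.5879  0.4823 -0.6249  0.4942
  0.2099]
126 [536.0909 196.827 ] 48.514664462301305 [ 1.954   0.9235  0.2106 -0.3006 -1.8886 -1.5781  0.4793 -0.621   0.4912
  0.2086]
(array([524.0224, 190.1998]), np.float64(61.513679705991436), array([ 0.094 ,  0.008 ,  0.5563,  0.0628, -0.5807, -0.1459]))
[527.203  195.7922]
```

>>> play_rows --deltas '[[[0, 0, 0, -0.001, -0.001, 0.004, 0], [0, 0, 0, 0, 0, 0.007, 0], [0, 0, 0, 0, 0, 0.007, 0], [0, 0, 0, 0, 0, 0.007, 0], [0, 0, 0, 0, 0, 0.007, 0], [0, 0, 0, 0, 0, 0.007, 0], [0, 0, 0, 0, 0, 0.007, 0], [0, 0, 0, 0, 0, 0.005, 0], [0, 0, 0, 0, 0, 0.003, 0], [0, 0, 0, 0, 0, 0, 0], [0, 0, 0, 0, 0, 0, 0]]]'

```text
clock: 10.67
position: [612.1, 122.5, 85.6]
tool_rot: [0.342, 0.94, -0.001, -0.002]
ft_force: [-0.9, 1.1, -4.1]
width: 15.5
```

```bash
python3 -c "
from h import *
import cv2
go((613,122,76),-40,0)
cv2.imwrite('pics/s8.png',manip.read_camera('scene'))
t=cv2.imread('pics/s8.png')
cv2.imwrite('pics/s8c.png',cv2.resize(t[225:355,290:430],None,fx=5.5,fy=4.6,interpolation=cv2.INTER_CUBIC)[:600,:800])"
```

```text
pos [612.0906 122.5362  85.5703] dpos [ 0.9094 -0.5362 -9.5703] rotvec [-0.1424 -0.1532 -0.0199] /7.16: 0.021394305056836295
shift in current tool [-0.0011  0.0002  0.0096] |n| 0.24070957455975045  after turn [-0.001   0.0002  0.0096]
t 10.6667 F [-0.8842  1.1073 -4.0688] w 15.45874335387073 q [  9.0227  18.1266 106.4065   0.027   55.6749 -40.9727]
```

View pics/s8c.png

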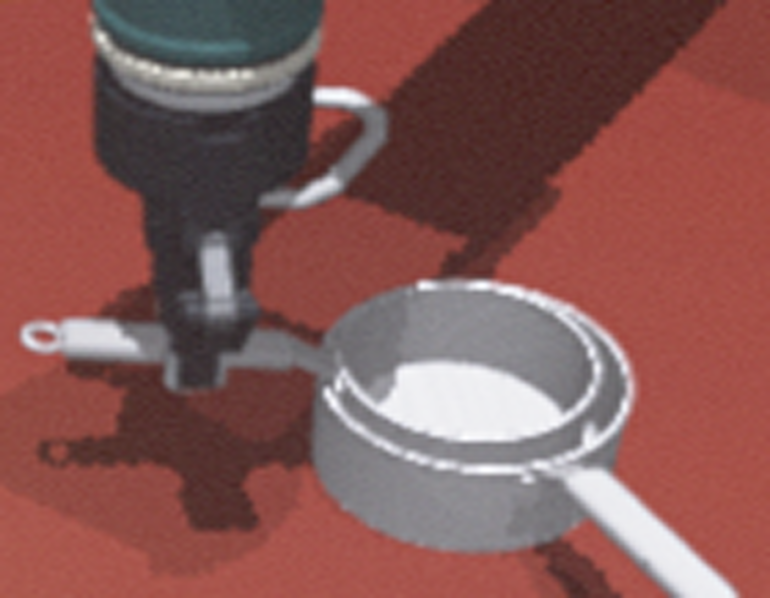

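```bash
python3 - <<'E'
from h import *
f=lambda x,y:(290+(x+.5)/5.5-.5,225+(y+.5)/4.6-.5)
H=[(603,365),(465,440),(370,408),(420,432),(560,415),(340,378),(585,395)]
for z in (64,67):
    w=np.array([plane("scene",*f(*p),z)[:2] for p in H]); c,r,e=circ(w); print(z,c,r,e)
B=[(320,390),(634,385),(490,470),(350,425),(420,458),(600,440)]
w=np.array([plane("scene",*f(*p),55)[:2] for p in B]); print(circ(w))
E
```

```text
64 [527.6216 187.1764] 51.23811055469555 [ 1.936   1.3175 -0.2906  0.9288 -2.0597 -0.6542 -1.3026]
67 [530.1677 188.7941] 51.019921689590724 [ 1.9277  1.3119 -0.2894  0.9248 -2.0509 -0.6514 -1.2971]
(array([524.0224, 190.1998]), np.float64(61.513679705991436), array([ 0.094 ,  0.008 ,  0.5563,  0.0628, -0.5807, -0.1459]))
```

>>> play_rows --deltas '[[[0, 0, 0, 0.002, 0, 0, 0], [0, 0, 0, 0.002, 0, 0, 0], [0, 0, 0, 0, 0, 0.002, 0], [0, 0, 0, 0, 0, 0.002, 0], [0, 0, 0, 0, 0, 0.002, 0], [0, 0, 0, 0, 0, 0, 0], [0, 0, 0, 0, 0, 0, 0]]]'

```text
clock: 11.3
position: [609.6, 125.0, 80.1]
tool_rot: [0.342, 0.94, -0.0, -0.001]
ft_force: [0.0, 0.6, -1.9]
width: 16.2
```

```bash
python3 -c "
from h import *
go((609.5,125,76),-40,0)"
```

```text
pos [609.5856 125.0026  80.0953] dpos [-0.0856 -0.0026 -4.0953] rotvec [-0.0901 -0.103  -0.0302] /7.16: 0.01439106796330797
shift in current tool [ 0.0001 -0.0001  0.0041] |n| 0.1024048145224488  after turn [ 0.0001 -0.0001  0.0041]
t 11.3 F [ 0.0288  0.5706 -1.8837] w 16.21985284092642 q [  9.2849  18.2652 106.8962   0.0236  54.9741 -40.6984]
```

>>> play_rows --deltas '[[[0, 0, 0, 0, 0, 0.001, 0], [0, 0, 0, 0, 0, 0.001, 0], [0, 0, 0, 0, 0, 0.001, 0], [0, 0, 0, 0, 0, 0, 0], [0, 0, 0, 0, 0, 0, 0]]]'

```text
clock: 11.72
position: [610.8, 124.7, 78.8]
tool_rot: [0.342, 0.94, -0.0, 0.0]
ft_force: [0.1, -2.3, 5.8]
width: 16.2
```

```bash
python3 -c "
from h import *
go((609.5,125,76),-40,0)"
```

```text
pos [610.7568 124.6545  78.8461] dpos [-1.2568  0.3455 -2.8461] rotvec [-0.0242  0.0189 -0.0095] /7.16: 0.003384588878624089
shift in current tool [ 0.0012 -0.0005  0.0028] |n| 0.07825929391699787  after turn [ 0.0012 -0.0005  0.0028]
t 11.7167 F [ 0.1133 -2.2867  5.8393] w 16.23229938279832 q [  9.2622  18.3824 106.893   -0.0369  54.7306 -40.7069]
```

```bash
python3 -c "
from h import *
import cv2
t=manip.read_camera('scene')
cv2.imwrite('pics/s9c.png',cv2.resize(t[225:355,290:430],None,fx=5.5,fy=4.6,interpolation=cv2.INTER_CUBIC)[:600,:800])"
```

```text
(no output)
```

View pics/s9c.png

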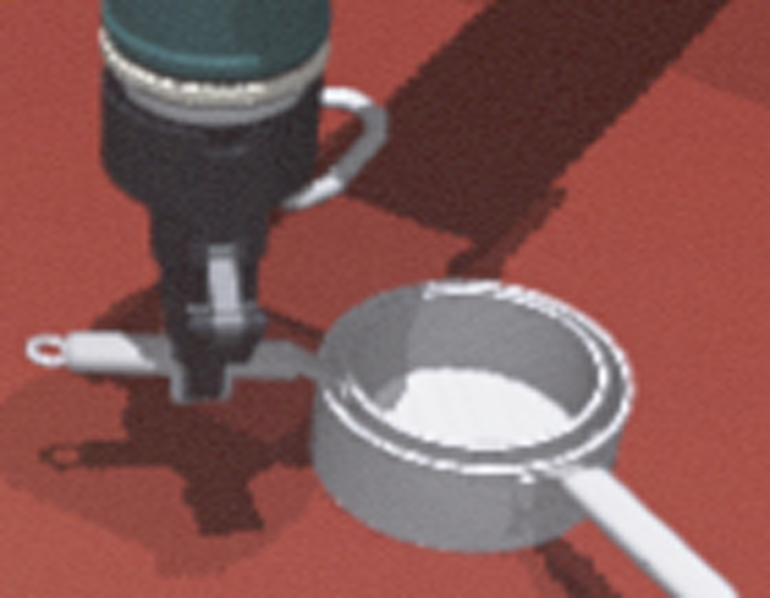

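>>> play_rows --deltas '[[[0, 0.6, 0, 0.0005, 0, 0.001, 0], [0, 0.6, 0, 0.0005, 0, 0.001, 0], [0, 0, 0, 0, 0, 0, 0], [0, 0, 0, 0, 0, 0, 0]]]'

```text
clock: 12.1
position: [611.6, 124.3, 78.0]
tool_rot: [0.342, 0.94, 0.003, -0.008]
ft_force: [1.6, -5.7, 8.9]
width: 16.1
```

```bash
python3 -c "
from h import *
go((609.5,125,76),-40,0); print(manip.sense()['wrist_torque'])"
```

```text
pos [611.6441 124.3135  77.9786] dpos [-2.1441  0.6865 -1.9786] rotvec [ 0.039  -0.9872  0.0167] /7.16: 0.13788101670128164
shift in current tool [ 0.002  -0.0009  0.002 ] |n| 0.07492924315438144  after turn [ 0.0021 -0.0009  0.002 ]
t 12.1 F [ 1.605  -5.7465  8.9236] w 16.067849423506715 q [  8.7947  18.8401 106.3871   0.9335  55.3975 -41.7562]
[-0.9744  0.0076  0.1771]
```

>>> play_rows --deltas '[[[0, 0, 0, 0, 0, 0, 20], [0, 0, 0, 0, 0, 0, 25], [0, 0, 0, 0, 0, 0, 35], [0, 0, 0, 0, 0, 0, 50], [0, 0, 0, 0, 0, 0, 50], [0, 0, 0, 0, 0, 0, 50]]]'

```text
clock: 12.6
position: [608.3, 125.9, 74.6]
tool_rot: [0.342, 0.94, 0.003, -0.011]
ft_force: [-0.5, -0.6, -0.6]
width: 43.1
```

```bash
python3 -c "
from h import *
import cv2
go((609.5,125,76),-40,0); 
t=manip.read_camera('scene')
cv2.imwrite('pics/s10c.png',cv2.resize(t[225:355,290:430],None,fx=5.5,fy=4.6,interpolation=cv2.INTER_CUBIC)[:600,:800])
cv2.imwrite('pics/w10.png',manip.read_camera('wrist'))"
```

```text
pos [608.308  125.8587  74.6412] dpos [ 1.192  -0.8587  1.3588] rotvec [-0.1242 -1.339  -0.0124] /7.16: 0.18701639858153343
shift in current tool [-0.0014  0.0001 -0.0014] |n| 0.05002961369269289  after turn [-0.0015  0.0001 -0.0014]
t 12.6 F [-0.5    -0.6032 -0.5965] w 43.13784330283416 q [  8.8981  18.9775 106.6206   1.127   55.3809 -41.7377]
```

View pics/s10c.png

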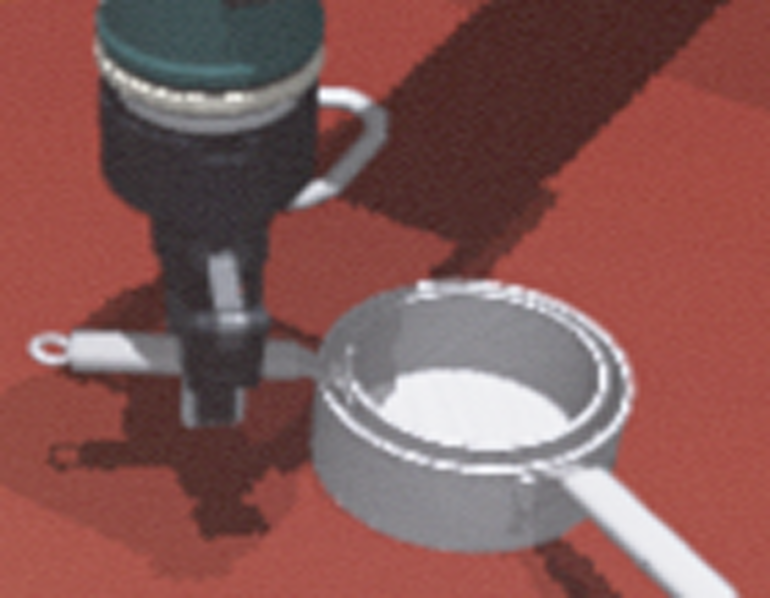

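View pics/w10.png

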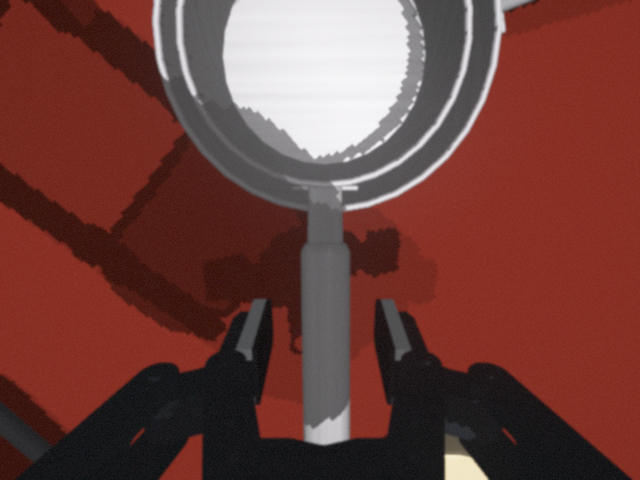

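>>> play_rows --deltas '[[[0, 0, 0, 0, 0, -0.008, 50], [0, 0, 0, 0, 0, -0.015, 50], [0, 0, 0, 0, 0, -0.02, 50], [0, 0, 0, 0, 0, -0.03, 50], [0, 0, 0, 0, 0, -0.04, 50], [0, 0, 0, 0, 0, -0.04, 50], [0, 0, 0, 0, 0, -0.04, 60], [0, -1.3, -5, 0, 0, -0.03, 60], [0, 0, -6, 0, 0, 0, 60], [0, 0, -6, 0, 0, 0, 60], [0, 0, -6, 0, 0, 0, 60], [0, 0, -6, 0, 0, 0, 60]]]'

```text
clock: 13.7
position: [612.9, 122.8, 299.3]
tool_rot: [0.093, 0.996, -0.0, 0.0]
ft_force: [0.2, -0.7, -0.2]
width: 51.3
```

```bash
python3 -c "
from h import *
go((585,-139,290),-4.8,0)"
```

```text
pos [612.8508 122.7756 299.308 ] dpos [ -27.8508 -261.7756   -9.308 ] rotvec [-0.007   0.0561 -5.9211] /7.16: 0.8269738137680682
shift in current tool [-0.0213 -0.2624  0.0093] |n| 6.585437765678942  after turn [ 0.0058 -0.2632  0.0093]
t 13.7 F [ 0.1996 -0.6874 -0.1553] w 51.326986722281056 q [  9.0574   8.178   94.8069  -0.0235  76.9635 -70.2162]
```

>>> play_rows --deltas '[[[0, 0, -5.9, 0, 0, 0, 60], [0, 0, 0, 0.001, -0.033, 0.001, 60], [0, 0, 0, 0.001, -0.038, 0.001, 60], [0, 0, 0, 0.001, -0.038, 0.001, 60], [0, 0, 0, 0.001, -0.038, 0.001, 60], [0, 0, 0, 0.001, -0.038, 0.001, 60], [0, 0, 0, 0.001, -0.038, 0.001, 60], [0, -5, 0, 0, -0.038, 0, 60], [0, -6.5, 0, 0, 0, 0, 60], [0, -6.5, 0, 0, 0, 0, 60], [0, -6.5, 0, 0, 0, 0, 60], [0, -5.5, 0, 0, 0, 0, 60]]]'

```text
clock: 14.7
position: [583.1, -137.4, 293.6]
tool_rot: [0.044, 0.964, -0.013, 0.262]
ft_force: [-0.9, 0.8, -0.2]
width: 51.4
```

>>> play_rows --deltas '[[[0, 0, 0, 0, 0, 0, 60], [0, 0, 0, 0, 0, 0, 60]]]'

```text
clock: 14.87
position: [581.8, -136.5, 291.6]
tool_rot: [0.044, 0.965, -0.012, 0.257]
ft_force: [1.0, 0.3, -0.2]
width: 51.2
```

```bash
python3 -c "
from h import *
import cv2
go((592.6,-139,240.6),-4.8,30)
P=manip.camera_params('wrist')
cv2.imwrite('pics/w11.png',manip.read_camera('wrist'))
import pickle; pickle.dump(P,open('w11.pkl','wb'))"
```

```text
pos [ 581.8312 -136.4593  291.5774] dpos [ 10.7688  -2.5407 -50.9774] rotvec [-0.1796 -0.1905 -0.3165] /7.16: 0.04420282563924067
shift in current tool [ 0.0158 -0.0016  0.0497] |n| 1.3041090169266982  after turn [ 0.016  -0.0016  0.0496]
t 14.8667 F [ 0.9906  0.2855 -0.2379] w 51.186111557089724 q [ -19.5038  -11.7043  119.5273   10.2858   43.6072 -109.9915]
```

View pics/w11.png

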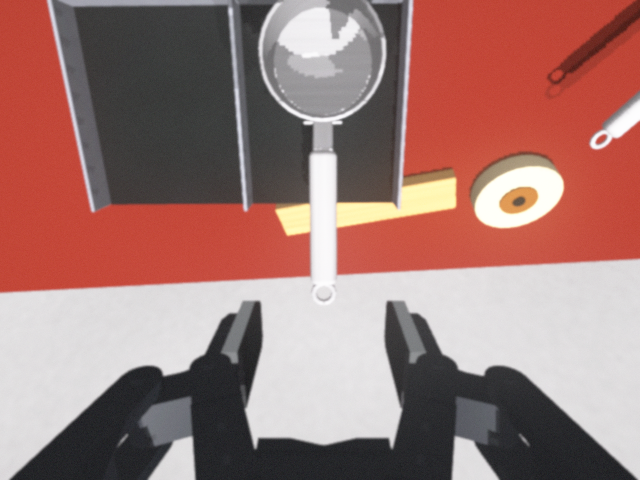

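```bash
python3 - <<'E'
from h import *
import pickle
P=pickle.load(open('w11.pkl','rb'))
A=plane("",323,153,156,P);B=plane("",323.5,286,214,P); print(A,B,(A+B)/2,np.linalg.norm(B-A))
E
python3 -c "
from h import *
go((592,-138.5,240.6),-4.8,30);go((626.5,-141,180),-4.8,30)"
```

```text
[ 595.0057 -137.6807  156.    ] [ 660.3344 -143.2163  214.    ] [ 627.6701 -140.4485  185.    ] 87.53559852526793
pos [ 583.609  -136.8216  293.2289] dpos [  8.391   -1.6784 -52.6289] rotvec [-0.2027 -0.0564 -0.2686] /7.16: 0.03751494864923446
shift in current tool [ 0.0189 -0.0009  0.0499] |n| 1.3330014240380994  after turn [ 0.019  -0.001   0.0498]
t 14.9167 F [0.2951 0.6926 0.6767] w 51.229673792562785 q [ -19.4759  -11.6166  119.3219   10.2802   43.5843 -109.9963]
pos [ 583.609  -136.8216  293.2289] dpos [  42.891    -4.1784 -113.2289] rotvec [-0.2027 -0.0564 -0.2686] /7.16: 0.03751494864923446
shift in current tool [ 0.0192 -0.0002  0.1196] |n| 3.028807991385718  after turn [ 0.0193 -0.0006  0.1196]
t 14.9167 F [0.2951 0.6926 0.6767] w 51.229673792562785 q [ -19.4759  -11.6166  119.3219   10.2802   43.5843 -109.9963]
```

>>> play_rows --deltas '[[[-0.2, 0, -0.2, 0.006, 0, 0.02, 60], [0, 0, 0, 0.006, 0, 0.02, 60], [0, 0, 0, 0.006, 0, 0.02, 60], [0, 0, 0, 0, 0, 0.015, 60], [0, 0, 0, 0, 0, 0.015, 60], [0, 0, 0, 0, 0, 0.015, 60], [0, 0, 0, 0, 0, 0.01, 60], [0, 0, 0, 0, 0, 0.006, 60], [0, 0, 0, 0, 0, 0, 60], [0, 0, 0, 0, 0, 0, 60]]]'

```text
clock: 15.75
position: [629.1, -140.4, 178.7]
tool_rot: [0.041, 0.965, -0.01, 0.258]
ft_force: [0.2, 0.1, -0.1]
width: 50.9
```

```bash
python3 -c "
from h import *
import cv2
go((628,-141,179),-4.8,30)
cv2.imwrite('pics/w12.png',manip.read_camera('wrist'))"
```

```text
pos [ 629.1154 -140.4416  178.7442] dpos [-1.1154 -0.5584  0.2558] rotvec [ 0.0312 -0.0317 -0.0388] /7.16: 0.005412960114629446
shift in current tool [ 0.0008 -0.0006 -0.0008] |n| 0.03183352798942655  after turn [ 0.0008 -0.0006 -0.0008]
t 15.75 F [ 0.1695  0.0957 -0.094 ] w 50.8684596842363 q [ -18.2332   -0.0272  121.7101   13.594    29.7341 -113.5107]
```

View pics/w12.png

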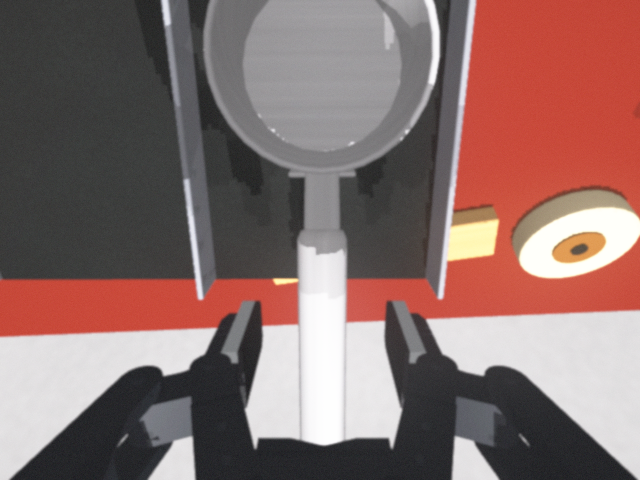

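>>> play_rows --deltas '[[[0, 0, 0, 0, 0, 0, 40], [0, 0, 0, 0, 0, 0, 25], [0, 0, 0, 0, 0, 0, 15], [0, 0, 0, 0, 0, 0, 0], [0, 0, 0, 0, 0, 0, 0], [0, 0, 0, 0, 0, 0, 0], [0, 0, 0, 0, 0, 0, 0]]]' --squeeze 80

```text
clock: 16.38
position: [628.9, -140.7, 179.5]
tool_rot: [0.041, 0.965, -0.011, 0.259]
ft_force: [-1.2, -0.7, 5.3]
width: 16.4
```

>>> play_rows --deltas '[[[0, 0, 0, -0.001, 0, -0.006, 0], [0, 0, 0, -0.001, 0, -0.01, 0], [0, 0, 0, 0, 0, -0.012, 0], [0, 0, 0, 0, 0, -0.012, 0], [0, 0, 0, 0, 0, -0.018, 0], [0, 0, 0, 0, 0, -0.02, 0], [0, 0, 0, 0, 0, -0.02, 0], [0, 0, 0, 0, 0, -0.02, 0], [0, 0, 0, 0, 0, -0.01, 0], [0, 0, 0, 0, 0, 0, 0], [0, 0, 0, 0, 0, 0, 0]]]'

```text
clock: 17.3
position: [566.2, -135.4, 291.3]
tool_rot: [0.041, 0.965, -0.011, 0.259]
ft_force: [-0.1, -1.1, -3.2]
width: 16.3
```

```bash
python3 -c "
from h import *
import cv2
go((444,134,300),-145,0)
cv2.imwrite('pics/w13.png',manip.read_camera('wrist'))
cv2.imwrite('pics/s13.png',manip.read_camera('scene'))"
```

```text
pos [ 566.2234 -135.4108  291.3094] dpos [-122.2234  269.4108    8.6906] rotvec [ 36.5897  13.2532 136.1048] /7.16: 19.00905139819273
shift in current tool [ 0.1208  0.2581 -0.08  ] |n| 7.399165237742058  after turn [ 0.0544 -0.2908 -0.0087]
t 17.3 F [-0.0784 -1.1189 -3.1595] w 16.250864133705367 q [ -20.252   -13.7003  121.2212   11.0919   43.8292 -111.4434]
```

View pics/w13.png

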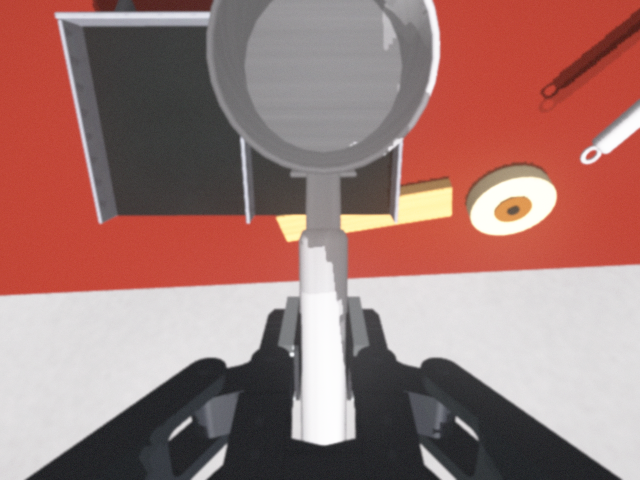

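View pics/s13.png

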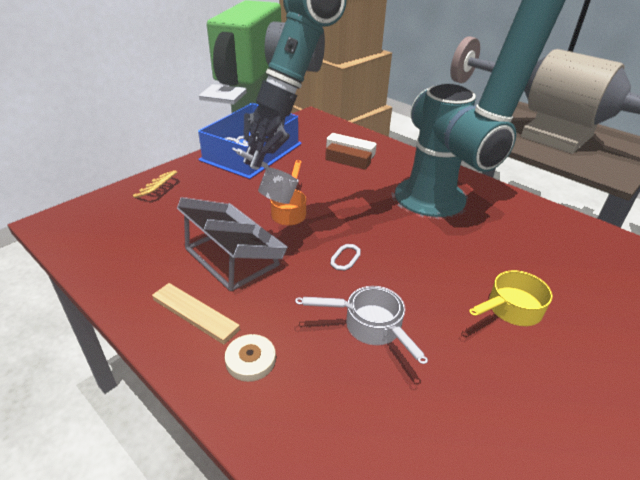

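>>> play_rows --deltas '[[[0, 2.2, 0, 0, 0, -0.005, 0], [0, 4, 0, 0, 0, -0.005, 0], [0, 4, 0, 0, 0, -0.005, 0], [0, 4, 0, 0, 0, -0.005, 0], [0, 4, 0, 0, 0, -0.005, 0], [0, 4, 0, 0, 0, 0, 0], [0, 4, 0, 0, 0, 0, 0], [0, 3, 0, 0, 0, 0, 0], [0, 0.8, 3, 0, 0, 0, 0], [0, 0, 5, 0, 0, 0, 0], [0, 0, 6, 0, 0, 0, 0], [0, 0, 6, 0, 0, 0, 0]]]'

```text
clock: 18.4
position: [556.8, -134.3, 310.8]
tool_rot: [0.217, 0.976, 0.001, -0.002]
ft_force: [0.1, -0.4, -1.9]
width: 16.5
```

>>> play_rows --deltas '[[[0, 0, 6, 0, 0, 0, 0], [0, 0, 6, 0, 0, 0, 0], [0, 0, 6, 0, 0, 0, 0], [0, 0, 6, 0, 0, 0, 0], [0, 0, 6, 0, 0, 0, 0], [0, 0, 6, 0, 0, 0, 0], [0, 0, 6, 0, 0, 0, 0], [0, 0, 6, 0, 0, 0, 0], [0, 0, 6, 0, 0, 0, 0], [0, 0, 6, 0, 0, 0, 0], [0, 0, 6, 0, 0, 0, 0], [0, 0, 6, 0, 0, 0, 0]]]'

```text
clock: 19.4
position: [556.4, -134.4, 310.9]
tool_rot: [0.75, 0.662, -0.0, -0.002]
ft_force: [0.5, -0.6, -2.3]
width: 16.3
```

>>> play_rows --deltas '[[[0, 0, 6, 0, 0, 0, 0], [0, 0, 6, 0, 0, 0, 0], [0, 0, 6, 0, 0, 0, 0], [0, 0, 6, 0, 0, 0, 0], [0, 0, 6, 0, 0, 0, 0], [0, 0, 6, 0, 0, 0, 0], [0, 0, 6, 0, 0, 0, 0], [0, 0, 4, 0, 0, 0, 0], [0, 0, 2, 0, 0, 0, 0], [0, 0, 0, 0, 0, 0, 0]]]'

```text
clock: 20.23
position: [556.3, -134.3, 310.9]
tool_rot: [0.953, 0.302, -0.001, -0.001]
ft_force: [-0.3, 0.9, -1.8]
width: 16.6
```

```bash
python3 -c "
from h import *
import cv2
go((444,135,290),-145,0)
t=manip.read_camera('top')
cv2.imwrite('pics/t14.png',t)
cv2.imwrite('pics/t14c.png',cv2.resize(t[190:290,165:300],None,fx=5.9,fy=5.9,interpolation=cv2.INTER_CUBIC)[:600,:800])"
```

```text
pos [ 556.2859 -134.3373  310.9156] dpos [-112.2859  269.3373  -20.9156] rotvec [-0.1992  0.0888  0.121 ] /7.16: 0.02781505766382711
shift in current tool [ 0.0631 -0.2848  0.0218] |n| 7.313863110725931  after turn [ 0.0625 -0.285   0.0209]
t 20.2333 F [-0.2902  0.928  -1.8295] w 16.611330912078742 q [-16.1024   2.2376 100.0427   0.057   77.9304  38.7646]
```

View pics/t14c.png

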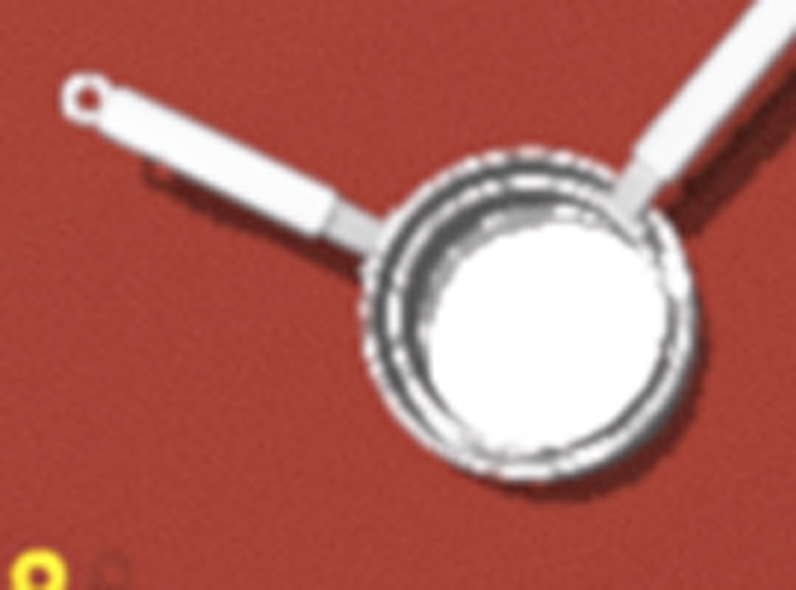

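View pics/t14.png

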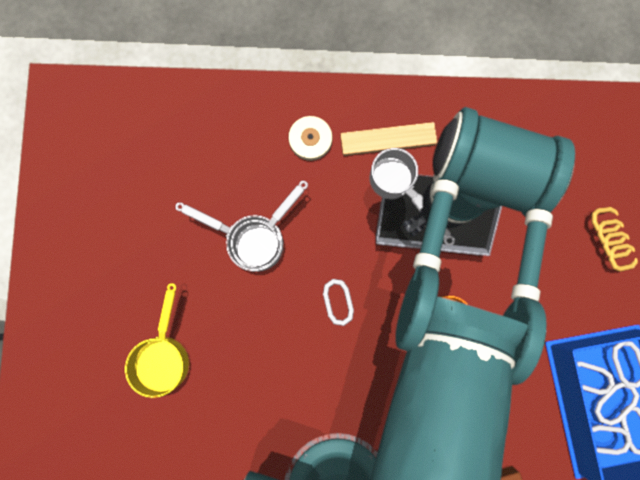

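```bash
python3 -c "
import cv2
t=cv2.imread('pics/t14.png')
cv2.imwrite('pics/t14d.png',cv2.resize(t[140:230,360:460],None,fx=6.5,fy=6.5,interpolation=cv2.INTER_CUBIC))"
```

```text
(no output)
```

View pics/t14d.png

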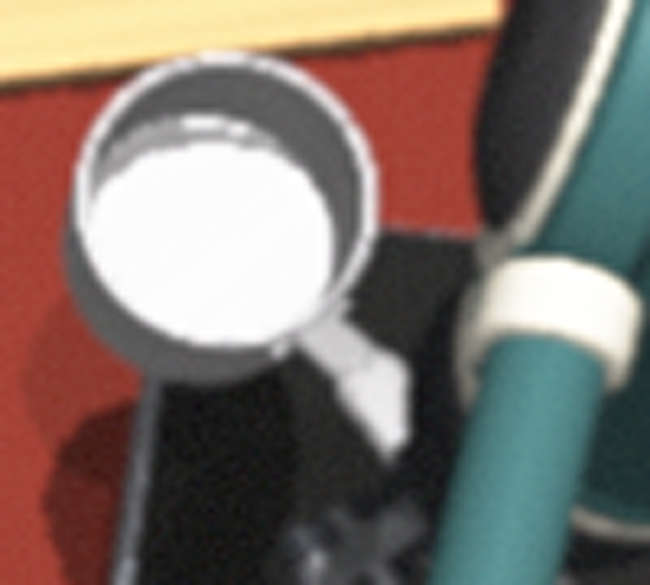

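```bash
python3 - <<'E'
from h import *
f=lambda x,y:(360+(x+.5)/6.5-.5,140+(y+.5)/6.5-.5)
H=[(215,55),(75,190),(378,195),(110,110),(330,95),(270,65),(355,280),(85,250)]
for z in (285,290,294):
    w=np.array([plane("top",*f(*p),z)[:2] for p in H]); c,r,e=circ(w); print(z,c,r,e); d=c-np.array([556.3,-134.3]); print(np.linalg.norm(d),np.degrees(np.arctan2(d[1],d[0])))
g=lambda x,y:(165+(x+.5)/5.9-.5,190+(y+.5)/5.9-.5)
for n,z,H in (("big",55,[(530,150),(362,310),(697,320),(520,482),(410,195),(410,430),(640,195),(650,435)]),("mid",58,[(528,178),(387,310),(680,310),(418,225),(505,458),(418,405)])):
    w=np.array([plane("top",*g(*p),z)[:2] for p in H]); print(n,circ(w))
E
```

```text
285 [636.6107 -78.2401] 40.79551507418925 [ 0.1836  0.4387  0.3161 -0.3978  0.5467 -0.6666 -0.4301 -0.0079]
97.94142506684288 34.91648130434251
290 [635.3411 -77.4981] 40.55883133898154 [ 0.1826  0.4361  0.3142 -0.3955  0.5436 -0.6627 -0.4276 -0.0078]
97.33419978303418 35.702466688139886
294 [634.3253 -76.9045] 40.36948435081719 [ 0.1817  0.4341  0.3128 -0.3937  0.541  -0.6596 -0.4256 -0.0078]
96.86175534773731 36.33825689205352
big (array([525.7663, 192.2379]), np.float64(61.67567446780847), array([-0.0686, -0.1286,  0.0844, -0.1267,  1.5349, -1.2449, -1.4601,
        1.3455]))
mid (array([524.9552, 190.5596]), np.float64(53.22521248455987), array([-1.6556,  0.3035,  0.8399,  1.3282, -0.3766, -0.4929]))
```

>>> play_rows --deltas '[[[0, 0, 0, 0.003, -0.011, 0, 0], [0, 0, 0, 0.005, -0.022, 0, 0], [0, 0, 0, 0.007, -0.03, 0, 0], [0, 0, 0, 0.007, -0.032, 0, 0], [0, 0, 0, 0.007, -0.032, 0, 0], [0, 0, 0, 0.007, -0.032, 0, 0], [0, 0, 0, 0.007, -0.032, 0, 0], [0, 0, 0, 0.007, -0.032, 0, 0], [0, 0, 0, 0.006, -0.03, 0, 0], [0, 0, 0, 0.004, -0.02, 0, 0], [0, 0, 0, 0.003, -0.011, 0, 0], [0, 0, 0, 0, 0, 0, 0]]]'

```text
clock: 21.28
position: [443.2, 136.1, 313.3]
tool_rot: [0.953, 0.304, -0.0, -0.001]
ft_force: [0.5, 0.0, -1.7]
width: 16.4
```

```bash
python3 -c "
from h import *
go((446,137,145),-145,0)"
```

```text
pos [443.2007 136.132  313.2608] dpos [   2.7993    0.868  -168.2608] rotvec [-0.1172 -0.0326  0.3741] /7.16: 0.052242208067406676
shift in current tool [0.0027 0.0013 0.1683] |n| 4.207158821801069  after turn [0.0028 0.0009 0.1683]
t 21.2833 F [ 0.4778  0.0122 -1.6853] w 16.373174781265963 q [ 13.9096 -10.365  111.5791   0.1234  78.7981  68.5116]
```

>>> play_rows --deltas '[[[0, 0, 0, 0.0025, 0.001, 0.008, 0], [0, 0, 0, 0, 0, 0.02, 0], [0, 0, 0, 0, 0, 0.025, 0], [0, 0, 0, 0, 0, 0.025, 0], [0, 0, 0, 0, 0, 0.025, 0], [0, 0, 0, 0, 0, 0.025, 0], [0, 0, 0, 0, 0, 0.02, 0], [0, 0, 0, 0, 0, 0.012, 0], [0, 0, 0, 0, 0, 0.006, 0], [0, 0, 0, 0, 0, 0, 0], [0, 0, 0, 0, 0, 0, 0]]]'

```text
clock: 22.2
position: [447.8, 134.5, 148.0]
tool_rot: [0.953, 0.302, 0.0, -0.0]
ft_force: [0.5, -0.3, -1.5]
width: 16.2
```

```bash
python3 -c "
from h import *
import cv2
go((446,137,145),-145,0)
t=manip.read_camera('scene')
cv2.imwrite('pics/s15.png',t)
cv2.imwrite('pics/s15c.png',cv2.resize(t[225:355,290:430],None,fx=5.5,fy=4.6,interpolation=cv2.INTER_CUBIC)[:600,:800])
cv2.imwrite('pics/w15.png',manip.read_camera('wrist'))"
```

```text
pos [447.8001 134.5019 147.971 ] dpos [-1.8001  2.4981 -2.971 ] rotvec [-0.0339 -0.0644  0.1166] /7.16: 0.01628866938560503
shift in current tool [-0.     -0.0031  0.003 ] |n| 0.10696894943371968  after turn [-0.     -0.0031  0.003 ]
t 22.2 F [ 0.4503 -0.3179 -1.53  ] w 16.221079203609325 q [ 13.6265  -2.5587 122.5945   0.0636  59.9166  68.478 ]
```

View pics/s15c.png

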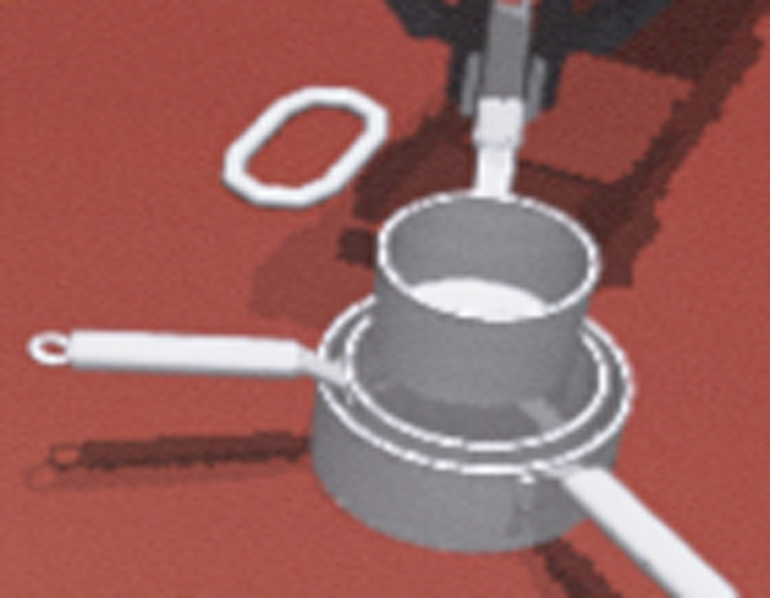

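View pics/w15.png

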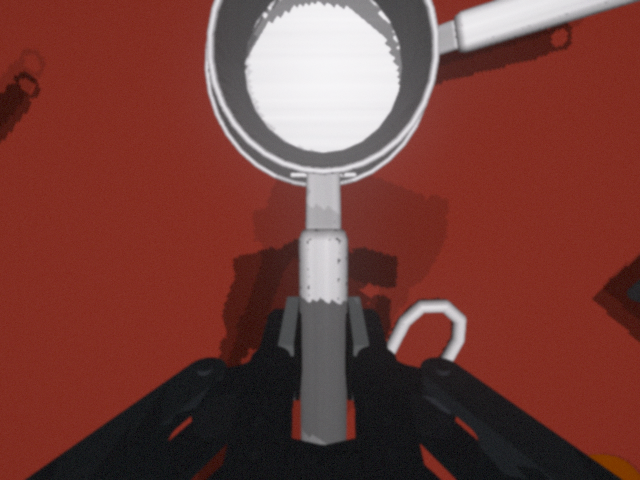

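```bash
python3 - <<'E'
from h import *
f=lambda x,y:(290+(x+.5)/5.5-.5,225+(y+.5)/4.6-.5)
H=[(485,192),(379,250),(599,265),(495,320),(410,215),(560,212),(400,290),(440,312),(575,298)]
for z in (126,129):
    w=np.array([plane("scene",*f(*p),z)[:2] for p in H]); print(z,circ(w))
M=[(346,370),(607,378),(490,447),(375,408),(430,437),(560,432),(598,350)]
w=np.array([plane("scene",*f(*p),58)[:2] for p in M]); print("mid",circ(w))
B=[(315,380),(634,385),(490,470),(350,425),(420,458),(600,440),(330,340)]
w=np.array([plane("scene",*f(*p),55)[:2] for p in B]); print("big",circ(w))
print(np.array([447.8,134.5])+98*np.array([np.cos(np.radians(35)),np.sin(np.radians(35))]))
E
```

```text
126 (array([525.2518, 189.9476]), np.float64(40.48685067918659), array([ 1.6863, -0.1027, -0.3547,  0.0764, -3.1748,  1.1162,  0.9105,
        1.3816, -1.7889]))
129 (array([528.0547, 191.7085]), np.float64(40.29780739087899), array([ 1.6784, -0.1022, -0.353 ,  0.076 , -3.1599,  1.111 ,  0.9063,
        1.3752, -1.7806]))
mid (array([524.2824, 191.2987]), np.float64(49.824295326439), array([ 0.3788,  0.3198,  0.624 , -0.6061, -0.0604, -0.4527, -0.216 ]))
big (array([525.4863, 192.1793]), np.float64(59.86557436350503), array([ 2.1784,  0.8808, -0.2185,  0.6621, -0.9492, -0.5143, -2.1375]))
[528.0769 190.7105]
```

>>> play_rows --deltas '[[[0, 0, 0, -0.001, -0.0025, 0.004, 0], [0, 0, 0, 0, 0, 0.007, 0], [0, 0, 0, 0, 0, 0.007, 0], [0, 0, 0, 0, 0, 0.007, 0], [0, 0, 0, 0, 0, 0.007, 0], [0, 0, 0, 0, 0, 0.007, 0], [0, 0, 0, 0, 0, 0.007, 0], [0, 0, 0, 0, 0, 0.006, 0], [0, 0, 0, 0, 0, 0.004, 0], [0, 0, 0, 0, 0, 0, 0], [0, 0, 0, 0, 0, 0, 0]]]'

```text
clock: 23.22
position: [444.6, 136.3, 91.2]
tool_rot: [0.953, 0.302, -0.0, -0.001]
ft_force: [0.2, -0.4, -2.6]
width: 15.9
```

```bash
python3 -c "
from h import *
import cv2
go((446,137,80),-145,0)
t=manip.read_camera('scene')
cv2.imwrite('pics/s16c.png',cv2.resize(t[225:355,290:430],None,fx=5.5,fy=4.6,interpolation=cv2.INTER_CUBIC)[:600,:800])
cv2.imwrite('pics/w16.png',manip.read_camera('wrist'))"
```

```text
pos [444.6411 136.2837  91.1887] dpos [  1.3589   0.7163 -11.1887] rotvec [-0.0718  0.003   0.1465] /7.16: 0.02045395670227773
shift in current tool [0.0015 0.0002 0.0112] |n| 0.28234239554218  after turn [0.0015 0.0002 0.0112]
t 23.2167 F [ 0.1869 -0.4147 -2.6327] w 15.94230995055785 q [ 13.9243   1.466  125.5185   0.0825  53.0442  68.7283]
```

View pics/s16c.png

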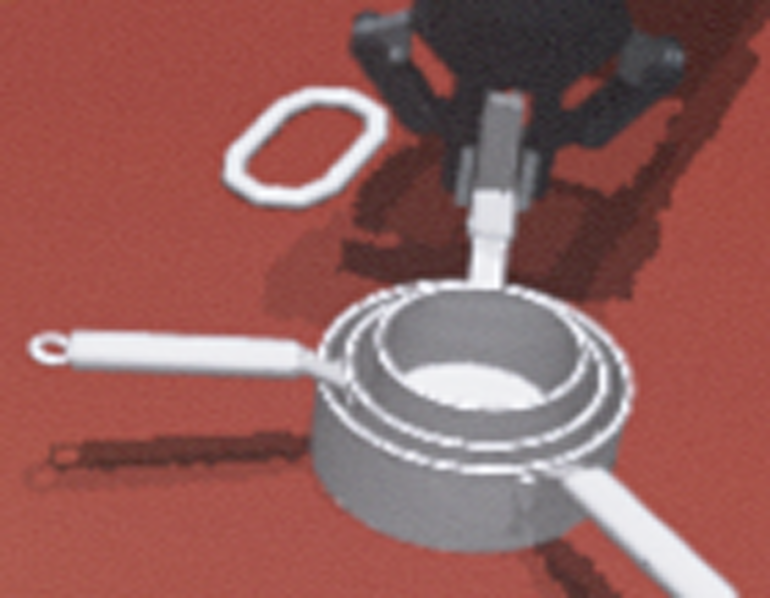

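View pics/w16.png

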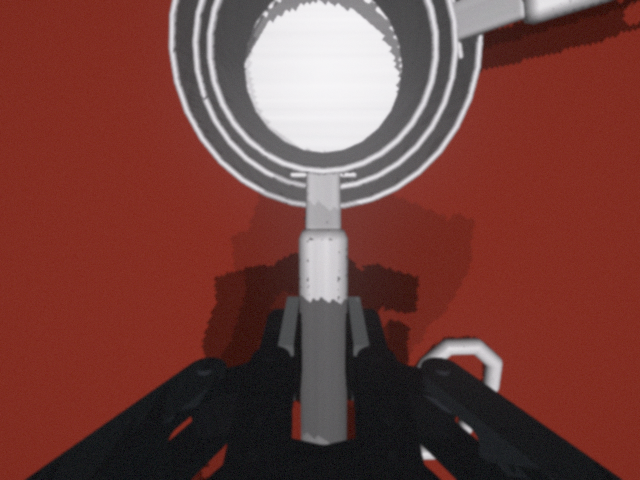

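>>> play_rows --deltas '[[[0, 0, 0, 0, 0.0015, 0.002, 0], [0, 0, 0, 0, 0, 0.002, 0], [0, 0, 0, 0, 0, 0.002, 0], [0, 0, 0, 0, 0, 0.0015, 0], [0, 0, 0, 0, 0, 0, 0], [0, 0, 0, 0, 0, 0, 0]]]'

```text
clock: 23.82
position: [445.4, 135.1, 83.8]
tool_rot: [0.953, 0.302, -0.0, -0.001]
ft_force: [0.2, -0.9, -3.1]
width: 16.4
```

```bash
python3 -c "
from h import *
go((446,137,80),-145,0)"
```

```text
pos [445.4356 135.0764  83.788 ] dpos [ 0.5644  1.9236 -3.788 ] rotvec [-0.0671 -0.0086  0.151 ] /7.16: 0.021085245538200313
shift in current tool [ 0.0016 -0.0012  0.0038] |n| 0.10714342365567273  after turn [ 0.0016 -0.0013  0.0038]
t 23.8167 F [ 0.2164 -0.9241 -3.1157] w 16.408974802030503 q [ 13.7565   2.1257 125.7803   0.0832  52.1104  68.5544]
```

>>> play_rows --deltas '[[[0, 0, 0, 0, 0, 0.001, 0], [0, 0, 0, 0, 0, 0.001, 0], [0, 0, 0, 0, 0, 0, 0], [0, 0, 0, 0, 0, 0, 0]]]'

```text
clock: 24.15
position: [445.6, 135.1, 81.9]
tool_rot: [0.953, 0.302, 0.0, -0.001]
ft_force: [-0.4, 0.5, -2.5]
width: 16.2
```

```bash
python3 -c "
from h import *
go((446,137,80),-145,0)
import cv2
t=manip.read_camera('scene')
cv2.imwrite('pics/s17c.png',cv2.resize(t[225:355,290:430],None,fx=5.5,fy=4.6,interpolation=cv2.INTER_CUBIC)[:600,:800])"
```

```text
pos [445.5869 135.1307  81.9308] dpos [ 0.4131  1.8693 -1.9308] rotvec [-0.0602 -0.0258  0.1544] /7.16: 0.021558869385090412
shift in current tool [ 0.0014 -0.0013  0.0019] |n| 0.06797427531376476  after turn [ 0.0014 -0.0013  0.0019]
t 24.15 F [-0.3744  0.4771 -2.4541] w 16.159426442765568 q [ 13.7587   2.2902 125.8476   0.0833  51.8602  68.5529]
```

View pics/s17c.png

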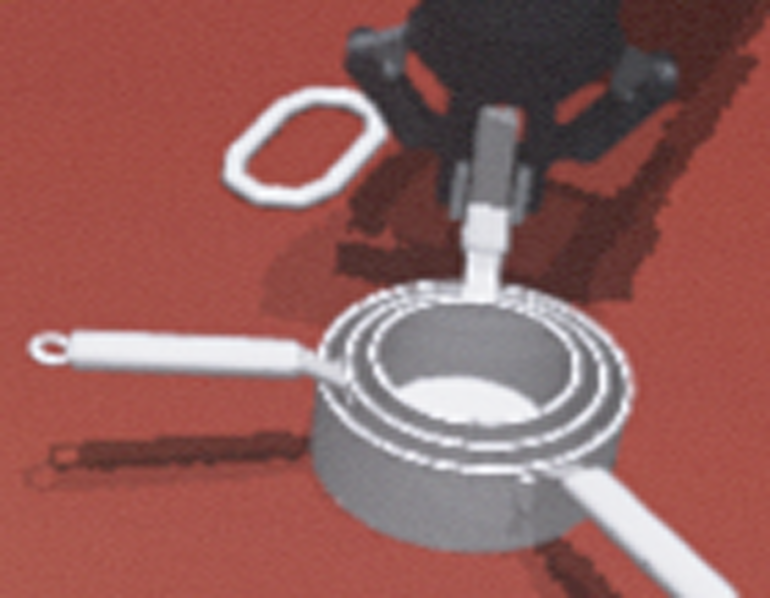

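>>> play_rows --deltas '[[[0, 0, 0, 0, 0, 0.001, 0], [0, 0, 0, 0, 0, 0.001, 0], [0, 0, 0, 0, 0, 0, 0], [0, 0, 0, 0, 0, 0, 0]]]'

```text
clock: 24.53
position: [445.7, 135.1, 80.3]
tool_rot: [0.953, 0.302, 0.0, -0.001]
ft_force: [-2.2, -1.5, 2.8]
width: 16.7
```

```bash
python3 -c "
from h import *
go((446,137,80),-145,0)"
```

```text
pos [445.7341 135.1062  80.3405] dpos [ 0.2659  1.8938 -0.3405] rotvec [-0.0546 -0.0361  0.1456] /7.16: 0.02033339411388577
shift in current tool [ 0.0013 -0.0014  0.0003] |n| 0.04856257807469675  after turn [ 0.0013 -0.0014  0.0003]
t 24.5333 F [-2.1531 -1.4568  2.8424] w 16.672314539298625 q [ 13.7525   2.434  125.9022   0.0815  51.65    68.5563]
```

Contact has begun (force up about 5 N). One more small press, then open.

>>> play_rows --deltas '[[[0, 0.5, 0, 0, 0, 0.001, 0], [0, 0.3, 0, 0, 0, 0.0005, 0], [0, 0, 0, 0, 0, 0, 0]]]'

```text
clock: 24.78
position: [445.0, 134.5, 79.1]
tool_rot: [0.953, 0.302, 0.006, -0.002]
ft_force: [-4.9, -3.6, 9.9]
width: 16.3
```

>>> play_rows --deltas '[[[0, 0, 0, 0, 0, 0, 20], [0, 0, 0, 0, 0, 0, 25], [0, 0, 0, 0, 0, 0, 35], [0, 0, 0, 0, 0, 0, 50], [0, 0, 0, 0, 0, 0, 50], [0, 0, 0, 0, 0, 0, 50]]]'

```text
clock: 25.28
position: [445.8, 135.2, 78.4]
tool_rot: [0.953, 0.302, 0.007, -0.003]
ft_force: [-0.1, -0.0, 0.4]
width: 42.5
```

```bash
python3 -c "
from h import *
import cv2
go((446,137,80),-145,0)
t=manip.read_camera('scene')
cv2.imwrite('pics/s18c.png',cv2.resize(t[225:355,290:430],None,fx=5.5,fy=4.6,interpolation=cv2.INTER_CUBIC)[:600,:800])
cv2.imwrite('pics/w18.png',manip.read_camera('wrist'))"
```

```text
pos [445.7855 135.2086  78.4308] dpos [0.2145 1.7914 1.5692] rotvec [-0.0572 -0.8487  0.1506] /7.16: 0.11853171234928535
shift in current tool [ 0.0012 -0.0013 -0.0015] |n| 0.05977848609712372  after turn [ 0.0012 -0.0013 -0.0016]
t 25.2833 F [-0.0689 -0.0402  0.4135] w 42.50619661975566 q [ 13.5495   2.1279 126.4744   0.4716  50.6301  68.1022]
```

View pics/s18c.png

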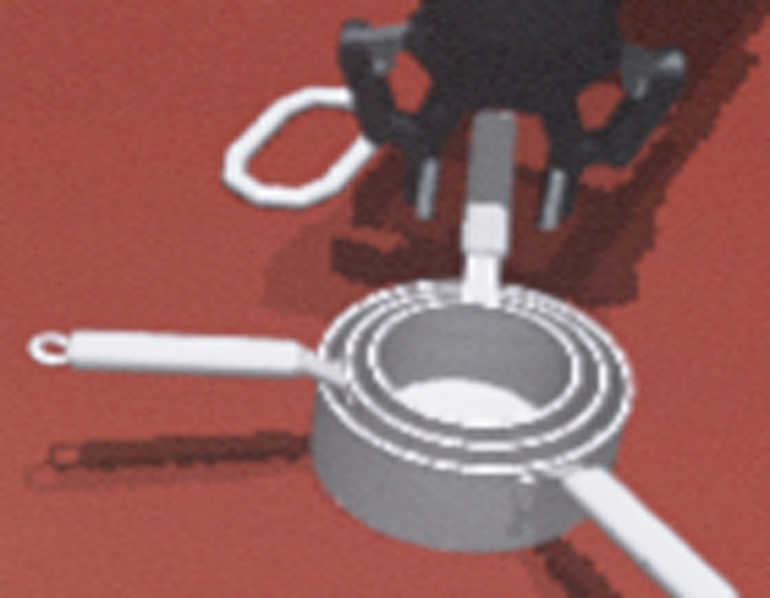

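View pics/w18.png

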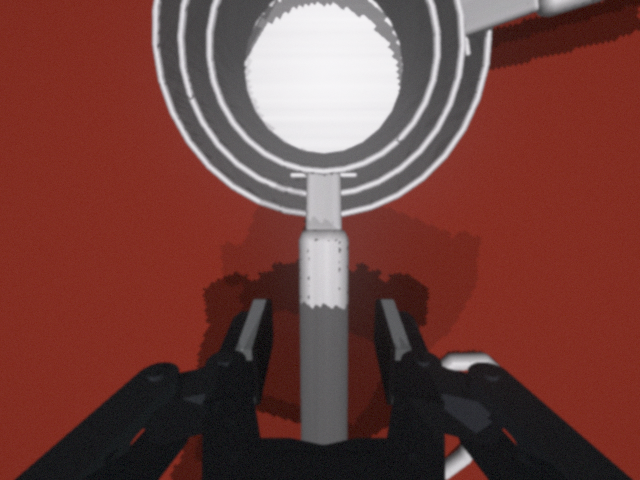

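Seated concentrically. The finger clears the steel link. I'll withdraw straight up, then move clear for a last look.

>>> play_rows --deltas '[[[0, 0, 0, 0, 0, -0.008, 50], [0, 0, 0, 0, 0, -0.015, 50], [0, 0, 0, 0, 0, -0.02, 50], [0, 0, 0, 0, 0, -0.03, 50], [0, 0, 0, 0, 0, -0.04, 50], [0, 0, 0, 0, 0, -0.04, 50], [0, 0, 0, 0, 0, -0.04, 50], [0, 0, 0, 0, 0.02, -0.03, 50], [0, 0, 0, 0, 0.035, 0, 50], [0, 0, 0, 0, 0.04, 0, 50], [0, 0, 0, 0, 0.04, 0, 50], [0, 0, 0, 0, 0.04, 0, 50]]]'

```text
clock: 26.38
position: [544.7, -11.4, 302.7]
tool_rot: [0.953, 0.302, 0.008, -0.002]
ft_force: [0.6, -0.1, -0.8]
width: 42.4
```

>>> play_rows --deltas '[[[0, 0, 0, 0, 0.03, 0, 50], [0, 0, 0, 0, 0.03, 0, 50], [0, 0, 0, 0, 0.03, 0, 50], [0, 0, 0, 0, 0.02, 0, 50], [0, 0, 0, 0, 0, 0, 50], [0, 0, 0, 0, 0, 0, 50], [0, 0, 0, 0, 0, 0, 50]]]'

```text
clock: 26.97
position: [606.8, -99.5, 301.2]
tool_rot: [0.953, 0.302, 0.007, -0.003]
ft_force: [0.1, 0.5, -0.4]
width: 42.5
```

```bash
python3 -c "
from h import *
import cv2
go((446,137,80),-145,0)
cv2.imwrite('pics/s19.png',manip.read_camera('scene'))
cv2.imwrite('pics/t19.png',manip.read_camera('top'))"
```

```text
pos [606.7609 -99.5126 301.2331] dpos [-160.7609  236.5126 -221.2331] rotvec [-0.1112 -0.8215  0.1431] /7.16: 0.1147393425427938
shift in current tool [ 0.0015 -0.2855  0.2218] |n| 9.039025598963516  after turn [ 0.004  -0.2859  0.2212]
t 26.9667 F [ 0.0611  0.5037 -0.4051] w 42.50668087014749 q [-11.9995   6.7271  96.236    0.6963  76.5597  42.6985]
```

View pics/s19.png

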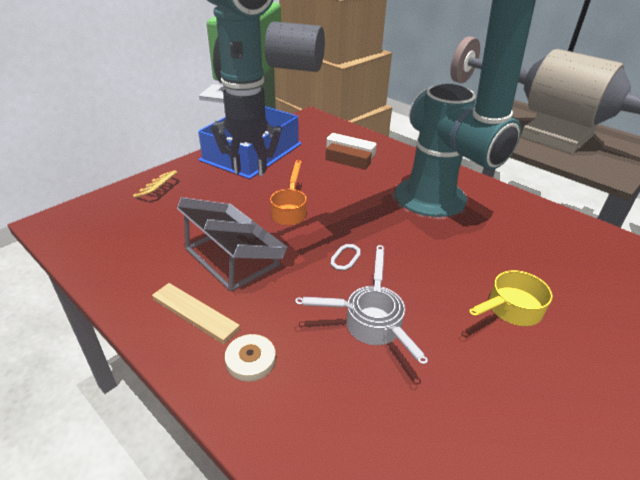

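View pics/t19.png

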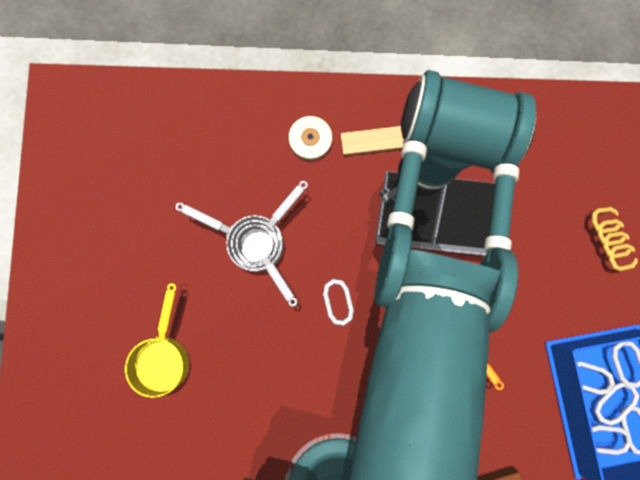

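Both views show three concentric rims around (376,307) in scene and (255,244) in top, with the handles as three spokes. The bystanders are unmoved and the gripper is clear.

```bash
python3 -c "
from cell import manip
print(manip.hand_in(), manip.sense()['clock'])"
```

```text
the job is handed in; nothing more can be done
the job is handed in; nothing more can be done
```

The three pans are nested, and I handed the job in at about 27 s. The middle pan stands in the big one and the small pan stands in the middle one. I gripped both by their handles, levelled them in the air and lowered them to light contact (about 10 N) before opening.

The last scene and top pictures show three concentric rims. By my estimate the axes are within about 3 mm of each other. The handles point at roughly 66°, -40° and -145°, so they are well over 55 mm apart. The steel link, lath, buffing wheel and the look-alike pans are where they started, as far as the pictures show. The gripper is clear of everything.

- **Camera disagreement:** the cameras differed by 2–3 mm on the pan centres. I corrected for this by eye on the rim gaps while lowering.
- **Not measured directly:** I judged the seating height and tilt only from the contact height and the look of the rims. Both pans sagged a degree or two in the grip before release.

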